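# Square a flow-cell plate stack in a corner jig

## Robot

A 7-joint arm with a two-finger parallel gripper is mounted at the origin on a cart in front of the work surface, level with it; the furniture and walls round the work are solid. World frame = base frame: x ahead of the robot, y to its left, z up, the work surface at z = 0. Lengths are in m, angles in rad, forces in N, time in s.
With the tool pointing down it reaches from about 0.425 to 0.95 m from the base axis. Payload 4.7 kg.
Tool frame: the origin (TCP) lies at the very end of the fingers, on their centre line; the grasp point (between the pads) lies arm.grip_depth behind it (arm.grip_depth is the distance from the TCP to the grasp point, in m); z points along the fingers, y is the direction in which the jaws open and shut (so a half turn about z gives the same grasp; the last joint's range is limited). The gripper opens to 85 mm and grips with 20 to 120 N. Pads are 22 mm wide; open, the fingers measure 114 mm over their backs; the gripper's body (76 mm by 85 mm) begins 54 mm behind the grasp point. The pads swing forward as they close: fully open they stand 13 mm farther back than shut.
Start: joints at [1.293, 0.469, -0.049, 1.532, 0.024, 1.141, -0.082], TCP at [0.166, -0.654, 0.231] pointing down, gripper open.
Joint ranges: [-2.59, 2.59], [-0.33, 1.99], [-1.39, 1.29], [0.1, 2.45], [-1.04, 4.18], [0.21, 1.99], [-2.66, 2.66]. Speed limits (rad/s): [2.57, 2.57, 3.14, 3.14, 3.14, 3.14, 3.14].

## Interface

Orientations are given as a 3x3 rotation matrix whose columns are the frame's x, y, z axes.
In Python, from rig import arm gives the robot as it stands.
- The arm moves only by the tool move_arm, never from a script. Its argument "series" is a list of rows, each a list of 7 numbers: the shift along the tool's x, y, z in m, then the turn, a rotation vector about the tool's x, y, z in degrees, then the closure, from 0 (fully open) to 1 (shut). A call has 1 to 5 rows; each row is the pose to reach, as a shift and turn from the pose measured when the call began, along the tool's axes at that moment; what a row does not reach only later rows make up. A row lasts 1/10 s, in which the tool goes at most 50 mm and 8.59 degrees, less where a joint would pass 70% of its speed; a pose out of reach is approached as far as the arm can. A call with a gripper value outside its range is refused whole. The fingers move at their own pace and stop on an object; the grip force is fixed at half the most. Time passes only in rows, so rows that repeat a pose let the fingers close. It gives the time, the measured TCP pose, the force and the opening at its end, in the units of the state.
- arm.get_state(): the state, without advancing time (a new reading comes with each control period).
- arm.capture(name): name is "side" or "top"; returns (picture, depth): 480x640x3 uint8, red, green, blue; 480x640 float32, m along the optical axis (not along the pixel's ray), 0 where there is no reading.
- arm.calibration(name): a dict with "intrinsics" (3x3 intrinsics, pixels), "rvec" (rotation vector, rad) and "tvec" (3), from world to camera coordinates, as OpenCV has them. Camera axes: x right, y down, z forward; pixel columns grow to the right and rows downward; lengths in m; the calibration is good to about 2 mm. A picture is of the moment at which its call begins. calibration takes no time and is no camera call.
- arm.job_done(): hands the job in, once; it reports no verdict.
The state is a dict: "t": time; "qpos": joint angles; "joint_vel": joint speeds; "joint_torque": joint torques, N m; "eef_pos": TCP position; "tool_rot": TCP orientation; "wrist_force": force on the tool from outside, world axes, zero at the start; "ft_torque": the same for the moment, N m; "gripper_width": opening from 0.0 (shut) to 1.0 (fully open).
Only numpy, scipy, OpenCV 4.12 (cv2) and the standard library are available. Lean on these libraries where they do the work, as an engineer would, in place of code of your own. Each camera call takes 0.05 s, during which the arm holds its last target.

## Task

Assemble the flow cell in the corner jig: lay the plate with the window on the plain plate that already lies loosely in the jig, lay the plate with the two round ports on top of that, and push the whole stack up snug against both fences so that all three plates are squared into the corner. Then set the steel weight by its knob flat on the middle of the squared stack and let go. Leave the other things on the bench where they are.

Things in the scene. Friction and masses are not known exactly. Their poses are not given: they have to be found in the camera images.
- jig: Fixed jig, origin under its centre. Dark base 180 (x) x 170 (y) x 10 mm. Two aluminium fences, 12 mm thick, tops at z = 32 mm: the end fence has its inner face at x = +72 mm, looking to -x (y = -57 to +48); the side fence has its inner face at y = +67 mm, looking to -y (x = -82 to +56). The -x and -y sides are open.
- jig_seat (a point): Point on the top face of the jig's base, at x = +22, y = +37, z = +10 mm of the jig's frame, axes as the jig's: here lies the centre of a plate's underside when its long side touches the side fence and its short side the end fence.
- plain_plate: Plain grey plastic plate without openings, about 70 g, 100 (x) x 60 (y) x 8 mm, origin at the centre of its underside, z up; symmetric end for end. It starts loose on the jig's base, its long side roughly along the jig's x, 30 to 40 mm short of the side fence and 10 to 25 mm short of the end fence; it slides freely. It becomes the bottom of the stack.
- window_plate: Grey plastic plate like a picture frame: a rectangular window 76 x 36 mm leaves a rim 12 mm wide; about 50 g, 100 (x) x 60 (y) x 8 mm, origin at the centre of its underside, z up; symmetric end for end. Starts flat on the bench. The middle of the stack.
- port_plate: Grey plastic plate with two round through holes of 12 mm on its long centre line, 34 mm either side of the middle; about 70 g, 100 (x) x 60 (y) x 8 mm, origin at the centre of its underside, z up; symmetric end for end. Starts flat on the bench. The top of the stack.
- weight: Steel weight, 0.4 to 0.6 kg: a block 70 (x) x 44 (y) x 18 mm with an upright knob on its middle; the knob's neck is 14 mm thick, its head is 26 mm across and reaches from z = 34 to 52 mm. Origin at the centre of the underside, z up. Starts on the bench.
- tape_roll: Bystander: roll of beige tape lying flat, 98 mm across, 25 mm high; origin under its centre.
- timer: Bystander: white bench timer lying on its back, 68 x 62 x 19 mm; origin under its centre.
- bottle_small: Bystander: small white bottle with a red cap, 34 mm across, 62 mm high; origin under its centre.
- swab_tub: Bystander: clear tub of cotton swabs, 77 mm across, 80 mm high; origin under its centre.
- mouse: Bystander: black computer mouse, 106 x 61 x 36 mm; origin under its centre.
Things that resemble listed ones, but are neither listed nor needed, are in the scene too. Leave any purple look-alike of the plain_plate alone.

How it is judged:
By the outcome, as a careful person would: the job done as asked, in the order asked, and still so for the second after the job is handed in, with the robot touching nothing.
It also fails if it takes over 72 s, if anything falls off the work surface, if the arm or the gripper's body presses on something with over 40 N, if the wrist force passes 120 N, or if a joint passes its speed limit or range.

## Working session

There is one attempt and no reset: what is moved stays moved. The work goes in short steps, Python scripts to look and compute and a tool call to move; the robot and the scene stay as the last step left them, time stands still between calls to the robot, and variables do not carry over. Pictures are saved under pics/ and viewed, and the job is handed in when it is done.

Besides the shell and the picture viewer there is one more tool, called after ">>>" by a JSON object that holds its "name" and its "arguments", one argument or row to a line. move_arm: Moves the arm, as the interface text tells. Its arguments: {"type":"object","properties":{"series":{"type":"array"}},"required":["series"]}

```bash
ls; mkdir -p pics; python3 - <<'E'
from rig import arm
import cv2,numpy as np
np.set_printoptions(precision=4,suppress=True)
s=arm.get_state();print({k:np.array(v).round(3).tolist() for k,v in s.items()}, arm.grip_depth)
for n in("top","side"):
    p,d=arm.capture(n);c=arm.calibration(n);print(n,c)
    cv2.imwrite(f"pics/{n}0.png",p[:,:,::-1]);np.save(f"{n}0.npy",d)
E
```

```text
pics
{'t': 0.0, 'qpos': [1.293, 0.469, -0.049, 1.534, 0.024, 1.141, -0.082], 'joint_vel': [0.001, 0.001, -0.0, -0.001, -0.001, -0.001, 0.0], 'joint_torque': [0.001, -51.031, -0.047, -23.772, 0.011, 0.008, 0.0], 'eef_pos': [0.166, -0.654, 0.23], 'tool_rot': [[0.969, 0.246, -0.001], [0.246, -0.969, 0.002], [-0.0, -0.002, -1.0]], 'wrist_force': [0.686, 0.188, -0.384], 'ft_torque': [0.021, -0.038, -0.029], 'gripper_width': 1.0} 0.0187
top {'intrinsics': array([[563.332 ,   0.    , 317.6926],
       [  0.    , 563.332 , 236.0934],
       [  0.    ,   0.    ,   1.    ]]), 'rvec': array([ 2.2002, -2.1604,  0.044 ]), 'tvec': array([-0.0927,  0.5779,  1.4845])}
side {'intrinsics': array([[562.7649,   0.    , 315.0744],
       [  0.    , 562.7649, 237.5869],
       [  0.    ,   0.    ,   1.    ]]), 'rvec': array([ 0.6398, -2.3576,  1.5189]), 'tvec': array([0.4542, 0.2116, 1.0999])}
```

View pics/top0.png

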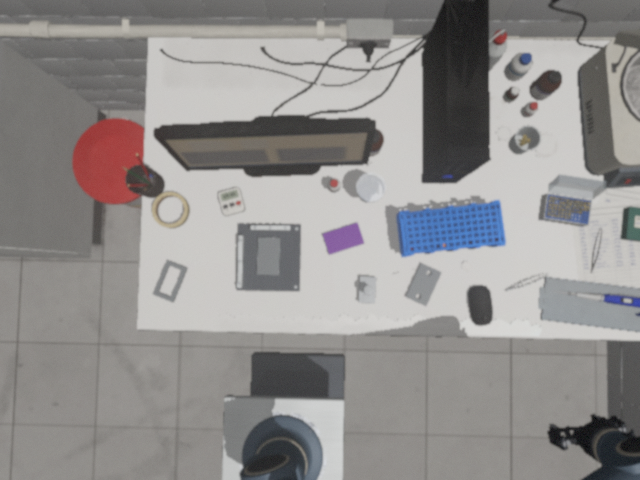

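View pics/side0.png

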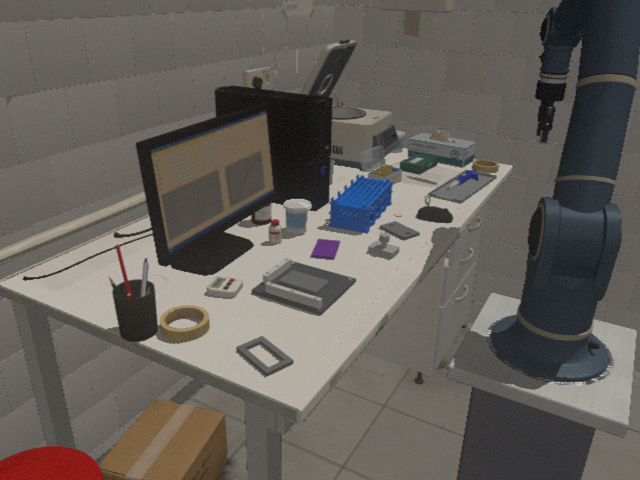

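```bash
cat > h.py <<'E'
import cv2,numpy as np
from rig import arm
np.set_printoptions(precision=4,suppress=True,linewidth=150)
def cal(n):
    c=arm.calibration(n);R=cv2.Rodrigues(np.array(c["rvec"]))[0];return c["intrinsics"],R,np.array(c["tvec"]).ravel()
def rect(n,img,c,half,z,res=0.0005,yaw=0.,hy=None):
    """orthorectified crop at plane z around c (world xy); up=+x,left=+y"""
    K,R,t=cal(n);hy=hy or half
    H=int(2*half/res);W=int(2*hy/res)
    i,j=np.mgrid[0:H,0:W].astype(float)
    a=half-i*res;b=hy-j*res
    X=c[0]+a*np.cos(yaw)-b*np.sin(yaw);Y=c[1]+a*np.sin(yaw)+b*np.cos(yaw)
    P=np.stack([X,Y,np.full_like(X,z)],-1)@R.T+t
    u=P[...,0]/P[...,2]*K[0,0]+K[0,2];v=P[...,1]/P[...,2]*K[1,1]+K[1,2]
    return cv2.remap(img,u.astype(np.float32),v.astype(np.float32),cv2.INTER_CUBIC)
def cloud(n,d):
    K,R,t=cal(n);v,u=np.mgrid[0:480,0:640]
    P=np.stack([(u-K[0,2])/K[0,0]*d,(v-K[1,2])/K[1,1]*d,d],-1)
    return (P-t)@R
def pix2w(n,uv,z):
    K,R,t=cal(n);uv=np.atleast_2d(uv).astype(float)
    r=np.c_[(uv[:,0]-K[0,2])/K[0,0],(uv[:,1]-K[1,2])/K[1,1],np.ones(len(uv))]@R
    o=-R.T@t;return o+r*((z-o[2])/r[:,2])[:,None]
def w2pix(n,P):
    K,R,t=cal(n);q=(np.atleast_2d(P)@R.T+t)@K.T;return q[:,:2]/q[:,2:]
E
python3 - <<'E'
from h import *
d=np.load("top0.npy");C=cloud("top",d)
for nm,(u,v) in dict(jig=(250,280),plate=(268,256),end=(268,229),side=(239,260),win=(163,294),port=(422,285),weight=(367,293),knob=(366,283),purple=(343,238),table=(320,310),timer=(231,201),tape=(156,209)).items(): print(nm,C[v,u], d[v,u])
img=cv2.imread("pics/top0.png")
W=[cv2.resize(img[230:330,140:240],None,fx=4,fy=4,interpolation=2),cv2.resize(img[210:310,220:320],None,fx=4,fy=4,interpolation=2)]
W2=[cv2.resize(img[240:340,330:430],None,fx=4,fy=4,interpolation=2),cv2.resize(img[240:340,400:500],None,fx=4,fy=4,interpolation=2)]
cv2.imwrite("pics/z0.png",np.hstack(W));cv2.imwrite("pics/z1.png",np.hstack(W2))
E
```

```text
jig [0.4593 0.0966 0.0098] 1.5047129
plate [0.5239 0.0486 0.0225] 1.4948894
end [0.5951 0.0494 0.0309] 1.4908377
side [0.5118 0.124  0.0318] 1.4865206
win [0.4174 0.3296 0.0074] 1.5094928
port [ 0.4548 -0.3614  0.0091] 1.4953995
weight [ 0.4325 -0.2129  0.054 ] 1.452344
knob [ 0.4573 -0.2126  0.0127] 1.495109
purple [ 0.5758 -0.1497  0.0141] 1.5022255
table [ 0.3829 -0.0917  0.0015] 1.5042986
timer [0.6696 0.152  0.0182] 1.5102195
tape [0.6451 0.3546 0.0145] 1.5167667
```

View pics/z0.png

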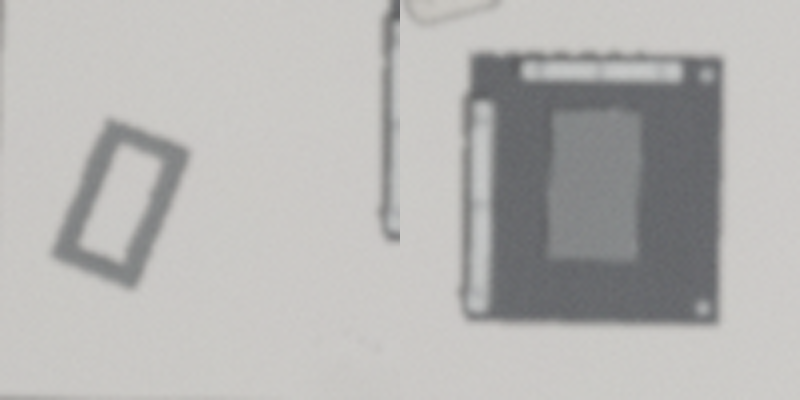

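View pics/z1.png

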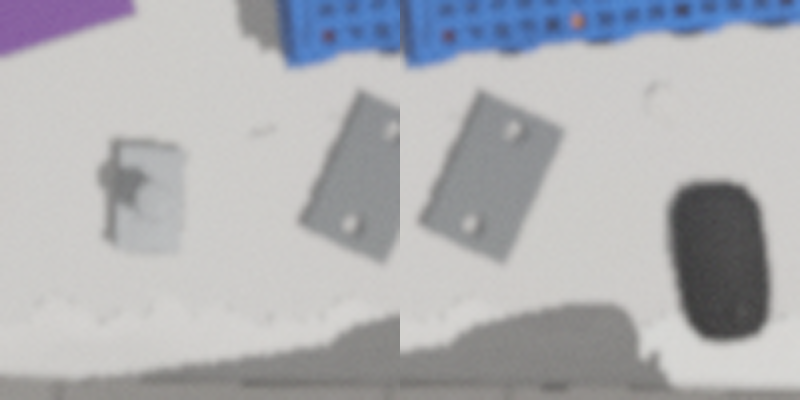

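```bash
cat > fit.py <<'E'
from h import *
import sys
img=cv2.imread(sys.argv[1]);hsv=cv2.cvtColor(img,cv2.COLOR_BGR2HSV);g=cv2.cvtColor(img,cv2.COLOR_BGR2GRAY)
def fit(n,c,half,z,lo,hi,nm,res=.0005):
    r=rect(n,g,c,half,z,res);m=((r>lo)&(r<hi)).astype(np.uint8)
    m=cv2.morphologyEx(m,cv2.MORPH_OPEN,np.ones((7,7)))
    cs,_=cv2.findContours(m,cv2.RETR_EXTERNAL,cv2.CHAIN_APPROX_NONE)
    k=max(cs,key=cv2.contourArea)
    (u,v),(w,h),a=cv2.minAreaRect(k)
    bx=cv2.boxPoints(((u,v),(w,h),a));W=np.c_[c[0]+half-bx[:,1]*res,c[1]+half-bx[:,0]*res]
    e=W[1]-W[0];f=W[2]-W[1]
    l=e if np.linalg.norm(e)>np.linalg.norm(f) else f
    yaw=np.degrees(np.arctan2(l[1],l[0]));yaw=(yaw+90)%180-90
    print(nm,"c",W.mean(0),"size",sorted([w*res,h*res]),"yaw",round(yaw,2))
    cv2.drawContours(r,[bx.astype(int)],0,255,1);return r
if __name__=="__main__":
    a=fit("top",(.44,.31),.1,.008,0,175,"window")
    b=fit("top",(.455,-.36),.1,.008,0,175,"port")
    c=fit("top",(.525,.05),.12,.018,115,165,"plain")
    d=fit("top",(.525,.05),.12,.010,0,165,"jig")
    for x in(a,b,c,d):print(np.percentile(x,[2,20,50,80]),end=' ')
    cv2.imwrite("pics/"+sys.argv[2],np.hstack([cv2.resize(x,(200*2,400)) for x in (c,d)]))
E
python3 fit.py pics/top0.png f0.png
```

```text
window c [0.4542 0.3126] size [0.06552922058105469, 0.1036335678100586] yaw -19.98
port c [ 0.4584 -0.3618] size [0.06632815551757813, 0.10047290039062501] yaw -24.01
plain c [0.5228 0.0505] size [0.17433370971679688, 0.1815516052246094] yaw 0.52
jig c [0.5227 0.0517] size [0.17549996948242189, 0.1824999694824219] yaw 0.0
[133. 188. 200. 201.] [115. 147. 203. 204.] [103. 106. 169. 201.] [103. 106. 166. 201.]
```

View pics/f0.png

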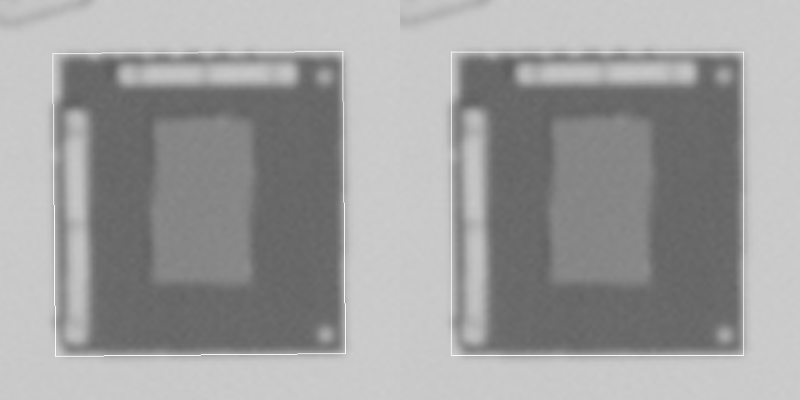

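```bash
python3 - <<'E'
import sys;sys.argv=['x','pics/top0.png']
from fit import *
fit("top",(.522,.049),.075,.018,122,160,"plain")
fit("top",(.52,.128),.1,.032,150,188,"side fence") 
for th in (140,150,160,170):
  # fences: bright strips within the jig
  r=rect("top",g,(.525,.05),.12,.032)
  m=(r>th).astype(np.uint8)
  n,l,st,ce=cv2.connectedComponentsWithStats(m)
  for i in range(1,n):
    if 3000<st[i,4]<20000:
      k=np.argwhere(l==i)[:,::-1].astype(np.float32);R=cv2.minAreaRect(k)
      print(th,st[i,4]*.25e-6,"c",.645-R[0][1]*.0005,.17-R[0][0]*.0005,np.array(R[1])*.0005,R[2])
r=rect("top",img,(.455,-.21),.06,.0);cv2.imwrite("pics/w.png",cv2.resize(r,None,fx=2,fy=2))
d=np.load("top0.npy");C=cloud("top",d);m=(C[...,2]>.045)&(abs(C[...,1]+.21)<.05)&(abs(C[...,0]-.45)<.06);print("knob",C[m].mean(0),m.sum(),np.argwhere(m).mean(0))
m=(abs(C[...,2]-.018)<.006)&(abs(C[...,1]+.21)<.05)&(abs(C[...,0]-.45)<.06);print("block",C[m].mean(0),m.sum(), C[m].min(0),C[m].max(0))
E
```

```text
plain c [0.5252 0.0486] size [0.06068647384643555, 0.10001966094970703] yaw -1.0
side fence c [0.4861 0.1239] size [0.019572463989257813, 0.09669630432128906] yaw -1.91
150 0.0013662499999999998 c 0.5999704895019531 0.043993026733398444 [0.0142 0.106 ] 89.24615478515625
160 0.001169 c 0.6002500000000001 0.04375000000000001 [0.0125 0.1045] 90.0
160 0.0015817499999999998 c 0.5085 0.12225000000000001 [0.137  0.0135] 90.0
170 0.000958 c 0.6000441017150879 0.04375291442871096 [0.0106 0.1025] 89.693603515625
170 0.00130325 c 0.5085 0.12200000000000001 [0.135 0.012] 90.0
knob [ 0.4398 -0.2143  0.0517] 77 [290.1429 367.5325]
block [ 0.44   -0.2142  0.018 ] 336 [ 0.4049 -0.2366  0.0121] [ 0.4755 -0.1916  0.0238]
```

View pics/w.png

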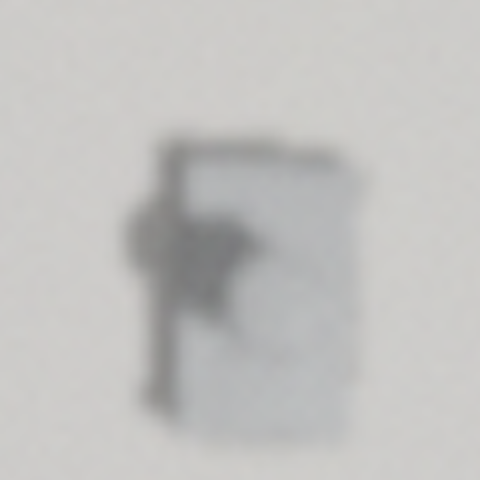

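```bash
cat > go.py <<'E'
import sys
from rig import arm
import numpy as np
from scipy.spatial.transform import Rotation as Ro
s=arm.get_state();p=np.array(s["eef_pos"]);R=np.array(s["tool_rot"])
print("t",round(s["t"],2),"p",p.round(4),"yaw",np.degrees(np.arctan2(R[1,0],R[0,0])).round(2),"F",np.array(s["wrist_force"]).round(1),"w",round(s["gripper_width"],3))
a=[float(v) for v in sys.argv[1:]]
for i in range(0,len(a),4):
    x,y,z,w=a[i:i+4];w=np.radians(w);c,n=np.cos(w),np.sin(w)
    T=np.array([[c,n,0],[n,-c,0],[0,0,-1.]])
    d=R.T@(np.array([x,y,z])-p);r=Ro.from_matrix(R.T@T).as_rotvec(degrees=True)
    print(d.round(4).tolist(),r.round(2).tolist(),"dist",np.linalg.norm(d).round(3))
E
python3 go.py .45 -.15 .2 0  .4542 .3126 .15 -20
```

```text
t 0.1 p [ 0.1661 -0.6537  0.2303] yaw 14.26 F [ 0.2  0.9 -0.1] w 1.001
[0.3992, -0.4182, 0.0311] [-0.1, 0.02, 14.26] dist 0.579
[0.5172, -0.8655, 0.0819] [-0.1, 0.03, 34.26] dist 1.012
```

>>> {"name": "move_arm", "arguments": {
  "series": [
    [0.034,-0.036,0.002,0,0,2,0],
    [0.068,-0.072,0.004,0,0,4,0],
    [0.102,-0.108,0.006,0,0,6,0],
    [0.136,-0.144,0.008,0,0,8,0],
    [0.17,-0.18,0.01,0,0,10,0]
  ]
}}

```text
t: 0.6
eef_pos: [0.287, -0.4353, 0.2203]
tool_rot: [[0.997, 0.073, -0.001], [0.073, -0.997, 0.002], [-0.001, -0.002, -1.0]]
wrist_force: [0.5, -0.2, 0.4]
gripper_width: 0.999
```

```bash
python3 go.py .46 -.15 .2 0  .4542 .3126 .15 -20
```

```text
t 0.6 p [ 0.287  -0.4353  0.2203] yaw 4.16 F [ 0.5 -0.2  0.4] w 0.999
[0.1932, -0.2719, 0.0208] [-0.12, 0.04, 4.16] dist 0.334
[0.2211, -0.7336, 0.0717] [-0.11, 0.06, 24.16] dist 0.77
```

Tracks perfectly. Continue.

>>> {"name": "move_arm", "arguments": {
  "series": [
    [0.028,-0.04,0.003,0,0,1,0],
    [0.056,-0.08,0.006,0,0,2,0],
    [0.084,-0.12,0.009,0,0,3,0],
    [0.112,-0.16,0.012,0,0,4,0],
    [0.14,-0.2,0.015,0,0,5,0]
  ]
}}

```text
t: 1.1
eef_pos: [0.4126, -0.2238, 0.2055]
tool_rot: [[1.0, -0.016, -0.001], [-0.016, -1.0, 0.002], [-0.001, -0.002, -1.0]]
wrist_force: [-0.1, -0.4, -0.4]
gripper_width: 0.994
```

```bash
python3 go.py .46 -.15 .2 0  .4542 .3126 .15 -20
```

```text
t 1.1 p [ 0.4126 -0.2238  0.2055] yaw -0.89 F [-0.1 -0.4 -0.4] w 0.994
[0.0463, -0.0745, 0.0056] [-0.11, 0.05, -0.89] dist 0.088
[0.0334, -0.5368, 0.0565] [-0.1, 0.06, 19.11] dist 0.541
```

>>> {"name": "move_arm", "arguments": {
  "series": [
    [0.02,-0.045,0.005,0,0,2,0],
    [0.04,-0.09,0.01,0,0,4,0],
    [0.05,-0.138,0.015,0,0,6,0],
    [0.05,-0.187,0.02,0,0,8,0],
    [0.05,-0.236,0.025,0,0,10,0]
  ]
}}

```text
t: 1.6
eef_pos: [0.466, 0.0134, 0.1805]
tool_rot: [[0.982, -0.19, -0.001], [-0.19, -0.982, 0.002], [-0.001, -0.002, -1.0]]
wrist_force: [0.0, 0.1, -0.0]
gripper_width: 1.003
```

```bash
python3 go.py .4542 .3126 .08 -20
```

```text
t 1.6 p [0.466  0.0134 0.1805] yaw -10.98 F [ 0.   0.1 -0. ] w 1.003
[-0.0684, -0.2913, 0.1011] [-0.09, 0.09, 9.02] dist 0.316
```

>>> {"name": "move_arm", "arguments": {
  "series": [
    [-0.011,-0.046,0.01,0,0,2,0],
    [-0.022,-0.092,0.02,0,0,4,0],
    [-0.033,-0.138,0.032,0,0,6,0],
    [-0.044,-0.184,0.046,0,0,8,0],
    [-0.055,-0.23,0.06,0,0,9,0]
  ]
}}

```text
t: 2.1
eef_pos: [0.4553, 0.249, 0.1207]
tool_rot: [[0.94, -0.342, -0.003], [-0.342, -0.94, 0.003], [-0.004, -0.002, -1.0]]
wrist_force: [0.6, -0.5, -1.1]
gripper_width: 0.999
```

```bash
python3 go.py .4542 .3126 .03 -20
```

```text
t 2.1 p [0.4553 0.249  0.1207] yaw -19.99 F [ 0.6 -0.5 -1.1] w 0.999
[-0.0225, -0.0593, 0.0909] [-0.1, 0.21, 0.01] dist 0.111
```

>>> {"name": "move_arm", "arguments": {
  "series": [
    [-0.013,-0.036,0.03,0,0,0,0],
    [-0.0225,-0.059,0.05,0,0,0,0],
    [-0.0225,-0.059,0.085,0,0,0,0],
    [-0.0225,-0.059,0.1,0,0,0,0],
    [-0.0225,-0.059,0.1,0,0,0,0]
  ]
}}

```text
t: 2.6
eef_pos: [0.4518, 0.3116, 0.0181]
tool_rot: [[0.94, -0.34, -0.008], [-0.34, -0.94, -0.001], [-0.007, 0.004, -1.0]]
wrist_force: [0.1, 0.0, 0.2]
gripper_width: 1.004
```

```bash
python3 go.py .4542 .3126 .005 -20 ; python3 - <<'E'
from h import *
p,d=arm.capture("side");u,v=w2pix("side",[.454,.313,.02])[0].astype(int);print(u,v)
cv2.imwrite("pics/s1.png",cv2.resize(p[v-60:v+60,u-80:u+80,::-1],None,fx=5,fy=5,interpolation=2))
E
```

```text
t 2.6 p [0.4518 0.3116 0.0181] yaw -19.89 F [0.1 0.  0.2] w 1.004
[0.002, -0.0018, 0.0131] [0.21, 0.38, 0.11] dist 0.013
264 347
```

View pics/s1.png

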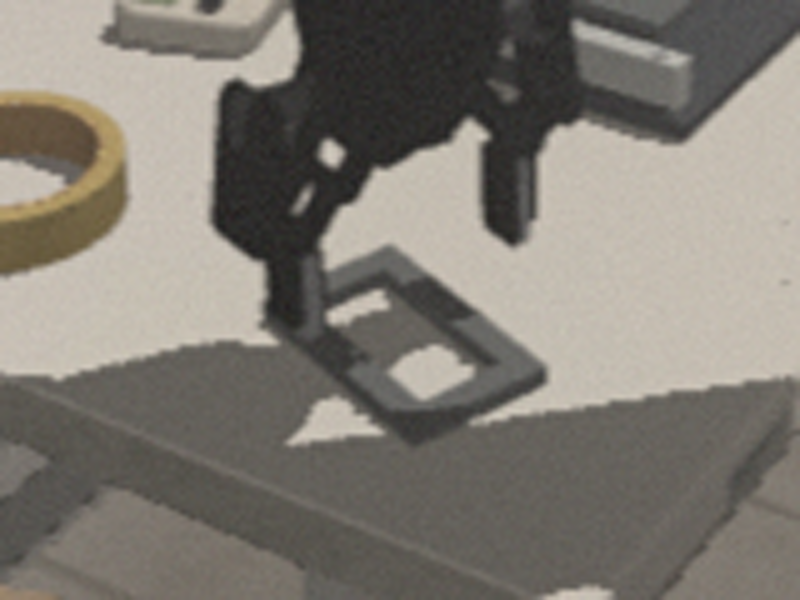

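>>> {"name": "move_arm", "arguments": {
  "series": [
    [0.002,-0.002,0.008,0.2,0.4,0.1,0.17],
    [0.002,-0.002,0.012,0.2,0.4,0.1,0.17],
    [0.002,-0.002,0.015,0.2,0.4,0.1,0.17],
    [0.002,-0.002,0.017,0.2,0.4,0.1,0.17]
  ]
}}

```text
t: 3.05
eef_pos: [0.4559, 0.3131, 0.0029]
tool_rot: [[0.939, -0.344, 0.003], [-0.344, -0.939, 0.002], [0.002, -0.003, -1.0]]
wrist_force: [-0.2, -0.2, -0.2]
gripper_width: 0.83
```

```bash
python3 go.py .4542 .3126 .0 -20 ; python3 - <<'E'
from h import *
p,d=arm.capture("side");u,v=w2pix("side",[.454,.313,.02])[0].astype(int);print(u,v)
cv2.imwrite("pics/s2.png",cv2.resize(p[v-60:v+60,u-80:u+80,::-1],None,fx=5,fy=5,interpolation=2))
E
```

```text
t 3.05 p [0.4559 0.3131 0.0029] yaw -20.09 F [-0.2 -0.2 -0.2] w 0.83
[-0.0015, 0.001, 0.0029] [-0.19, -0.12, -0.09] dist 0.003
264 347
```

View pics/s2.png

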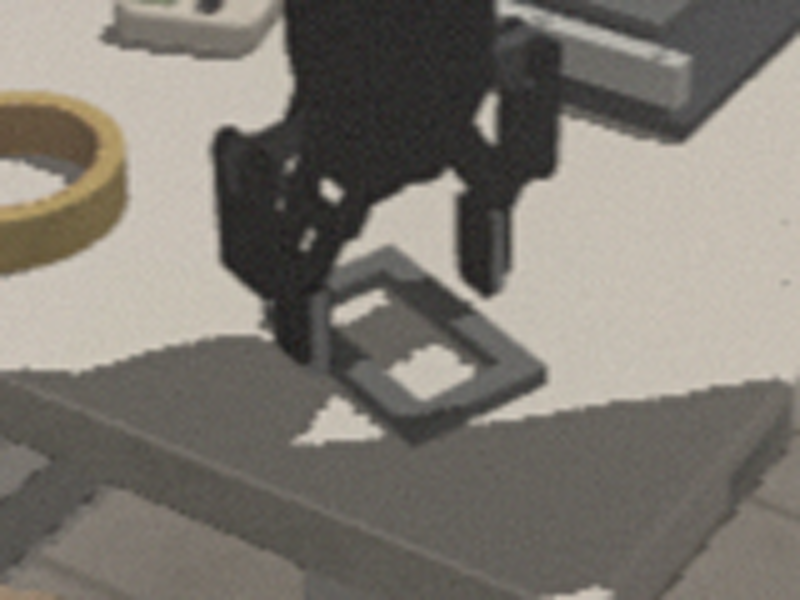

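>>> {"name": "move_arm", "arguments": {
  "series": [
    [-0.001,0.001,0.002,0,0,0,0.19],
    [-0.001,0.001,0.004,0,0,0,0.19],
    [-0.001,0.001,0.005,0,0,0,0.19]
  ]
}}

```text
t: 3.4
eef_pos: [0.4544, 0.3123, -0.0025]
tool_rot: [[0.939, -0.343, 0.003], [-0.343, -0.939, 0.002], [0.002, -0.003, -1.0]]
wrist_force: [-1.2, 0.1, -0.9]
gripper_width: 0.812
```

```bash
python3 go.py .4542 .3126 .0 -20 ; python3 - <<'E'
from h import *
p,d=arm.capture("side");u,v=w2pix("side",[.454,.313,.02])[0].astype(int);print(u,v)
cv2.imwrite("pics/s3.png",cv2.resize(p[v-60:v+60,u-80:u+80,::-1],None,fx=5,fy=5,interpolation=2))
E
```

```text
t 3.4 p [ 0.4544  0.3123 -0.0025] yaw -20.09 F [-1.2  0.1 -0.9] w 0.812
[-0.0002, -0.0002, -0.0025] [-0.16, -0.1, -0.09] dist 0.002
264 347
```

View pics/s3.png

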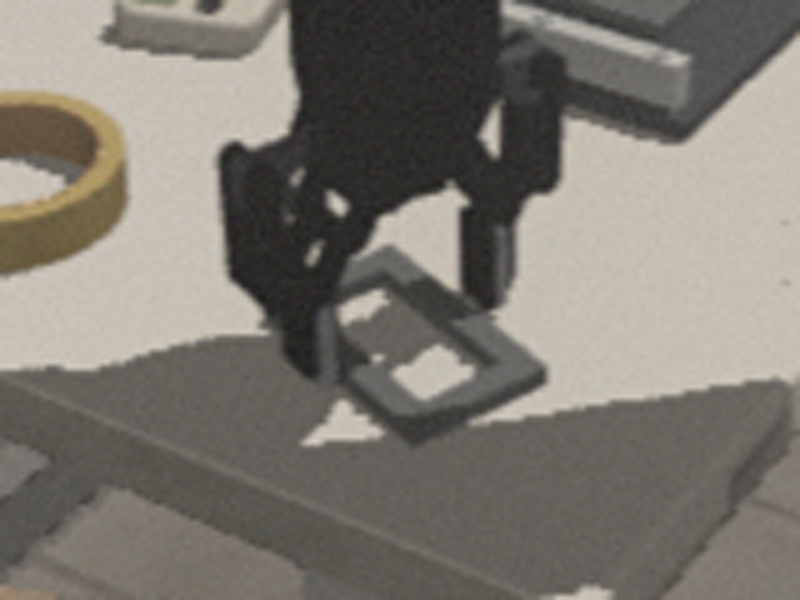

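>>> {"name": "move_arm", "arguments": {
  "series": [
    [0,0,0.002,0,0,0,0.19],
    [0,0,0.0025,0,0,0,0.25],
    [0,0,0.0025,0,0,0,0.3]
  ]
}}

```text
t: 3.75
eef_pos: [0.4541, 0.3118, -0.0049]
tool_rot: [[0.939, -0.344, 0.002], [-0.344, -0.939, 0.001], [0.001, -0.001, -1.0]]
wrist_force: [-0.7, -0.7, 1.7]
gripper_width: 0.699
```

>>> {"name": "move_arm", "arguments": {
  "series": [
    [0,0,0,0,0,0,0.6],
    [0,0,0,0,0,0,0.6],
    [0,0,-0.005,0,0,0,0.6],
    [0,0,-0.02,0,0,0,0.6],
    [0,0,-0.04,0,0,0,0.6]
  ]
}}

```text
t: 4.25
eef_pos: [0.4535, 0.3114, 0.0354]
tool_rot: [[0.939, -0.343, 0.0], [-0.343, -0.939, -0.0], [0.0, 0.0, -1.0]]
wrist_force: [0.2, 0.5, -0.7]
gripper_width: 0.679
```

```bash
python3 go.py .4542 .3126 .0 -20 .5252 .0486 .06 -1; python3 - <<'E'
from h import *
p,d=arm.capture("side");u,v=w2pix("side",[.454,.313,.04])[0].astype(int);print(u,v)
cv2.imwrite("pics/s4.png",cv2.resize(p[v-60:v+60,u-80:u+80,::-1],None,fx=5,fy=5,interpolation=2))
E
```

```text
t 4.25 p [0.4535 0.3114 0.0354] yaw -20.09 F [ 0.2  0.5 -0.7] w 0.679
[0.0002, -0.0014, 0.0354] [0.01, -0.02, -0.09] dist 0.035
[0.1576, 0.2222, -0.0245] [0.02, -0.02, -19.09] dist 0.274
263 338
```

View pics/s4.png

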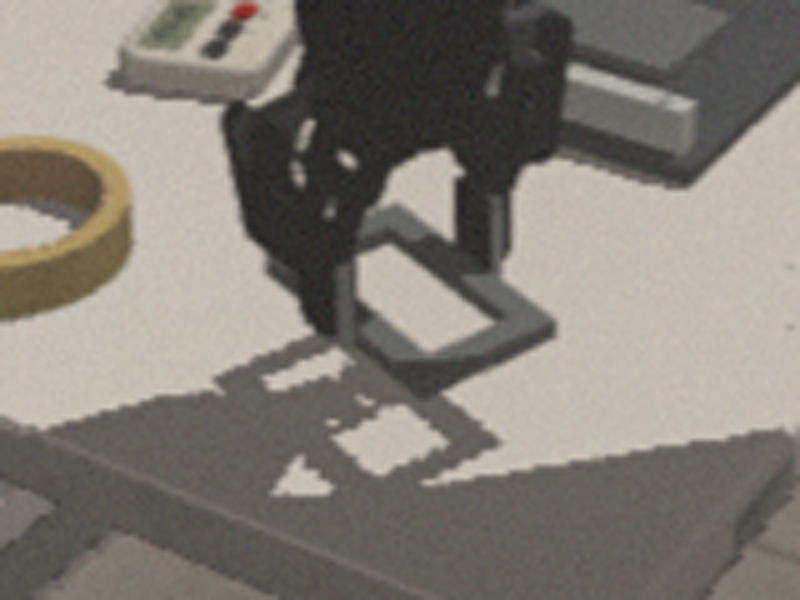

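>>> {"name": "move_arm", "arguments": {
  "series": [
    [0.005,0.005,-0.04,0,0,0,0.6],
    [0.03,0.04,-0.05,0,0,-3,0.6],
    [0.058,0.08,-0.05,0,0,-7,0.6],
    [0.086,0.12,-0.05,0,0,-11,0.6],
    [0.114,0.16,-0.05,0,0,-15,0.6]
  ]
}}

```text
t: 4.8
eef_pos: [0.508, 0.1218, 0.0894]
tool_rot: [[0.996, -0.085, 0.007], [-0.085, -0.996, 0.004], [0.007, -0.005, -1.0]]
wrist_force: [0.9, 0.7, -0.3]
gripper_width: 0.678
```

```bash
python3 go.py .5252 .0486 .06 -1
```

```text
t 4.8 p [0.508  0.1218 0.0894] yaw -4.9 F [ 0.9  0.7 -0.3] w 0.678
[0.0232, 0.0716, 0.0293] [-0.27, -0.41, -3.89] dist 0.081
```

>>> {"name": "move_arm", "arguments": {
  "series": [
    [0.014,0.042,0.005,0,0,-2,0.6],
    [0.023,0.0715,0.015,-0.2,-0.4,-3.9,0.6],
    [0.023,0.0715,0.04,-0.2,-0.4,-3.9,0.6],
    [0.023,0.0715,0.055,-0.2,-0.4,-3.9,0.6],
    [0.023,0.0715,0.055,-0.2,-0.4,-3.9,0.6]
  ]
}}

```text
t: 5.3
eef_pos: [0.5238, 0.0482, 0.0329]
tool_rot: [[1.0, -0.018, -0.003], [-0.018, -1.0, 0.001], [-0.003, -0.001, -1.0]]
wrist_force: [-0.8, -0.1, -0.6]
gripper_width: 0.681
```

```bash
python3 go.py .5252 .0486 .0135 -1;python3 - <<'E'
from h import *
p,d=arm.capture("side");u,v=w2pix("side",[.525,.05,.03])[0].astype(int);print(u,v)
cv2.imwrite("pics/s5.png",cv2.resize(p[v-60:v+60,u-80:u+80,::-1],None,fx=5,fy=5,interpolation=2))
E
```

```text
t 5.3 p [0.5238 0.0482 0.0329] yaw -1.04 F [-0.8 -0.1 -0.6] w 0.681
[0.0015, -0.0004, 0.0194] [-0.03, 0.2, -0.04] dist 0.019
303 275
```

View pics/s5.png

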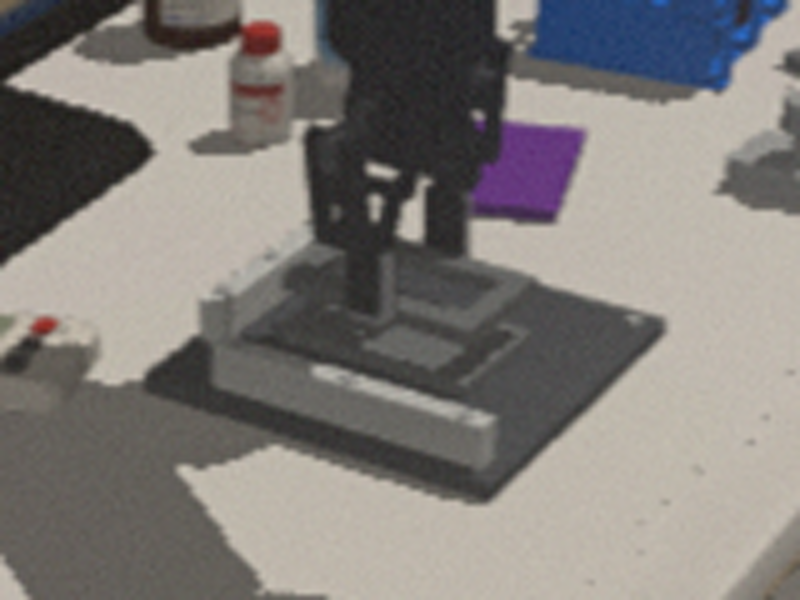

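Plate is over the plain one; lower until contact.

>>> {"name": "move_arm", "arguments": {
  "series": [
    [0.0015,0,0.01,0,0.2,0,0.6],
    [0.0015,0,0.016,0,0.2,0,0.6],
    [0.0015,0,0.018,0,0.2,0,0.6],
    [0.0015,0,0.0195,0,0.2,0,0.6]
  ]
}}

```text
t: 5.75
eef_pos: [0.5262, 0.0489, 0.0144]
tool_rot: [[1.0, -0.017, 0.002], [-0.017, -1.0, 0.001], [0.002, -0.001, -1.0]]
wrist_force: [-0.7, -0.3, 0.1]
gripper_width: 0.68
```

>>> {"name": "move_arm", "arguments": {
  "series": [
    [0,0,0.001,0,0,0,0.6],
    [0,0,0.002,0,0,0,0.6]
  ]
}}

```text
t: 5.95
eef_pos: [0.5263, 0.049, 0.0136]
tool_rot: [[1.0, -0.017, 0.002], [-0.017, -1.0, 0.001], [0.002, -0.001, -1.0]]
wrist_force: [-4.2, -1.9, 18.7]
gripper_width: 0.675
```

>>> {"name": "move_arm", "arguments": {
  "series": [
    [0,0,0,0,0,0,0.17],
    [0,0,0,0,0,0,0.15],
    [0,0,-0.02,0,0,0,0.15],
    [0,0,-0.055,0,0,0,0],
    [0,0,-0.1,0,0,0,0]
  ]
}}

```text
t: 6.45
eef_pos: [0.5246, 0.0487, 0.1131]
tool_rot: [[1.0, -0.017, -0.002], [-0.017, -1.0, 0.0], [-0.002, -0.0, -1.0]]
wrist_force: [1.0, 0.0, 0.1]
gripper_width: 1.001
```

```bash
python3 go.py .46 -.12 .15 -12 .4584 -.3618 .05 -24
```

```text
t 6.45 p [0.5246 0.0487 0.1131] yaw -0.96 F [1.  0.  0.1] w 1.001
[-0.0618, 0.1698, -0.0367] [0.01, 0.13, 11.04] dist 0.184
[-0.0591, 0.4116, 0.0632] [0.02, 0.13, 23.04] dist 0.421
```

>>> {"name": "move_arm", "arguments": {
  "series": [
    [-0.018,0.045,-0.02,0,0,3,0],
    [-0.035,0.09,-0.035,0,0,6,0],
    [-0.05,0.137,-0.035,0,0,9,0],
    [-0.058,0.185,-0.035,0,0,12,0],
    [-0.058,0.234,-0.035,0,0,15,0]
  ]
}}

```text
t: 6.95
eef_pos: [0.4613, -0.1857, 0.1487]
tool_rot: [[0.961, -0.277, -0.002], [-0.277, -0.961, 0.0], [-0.002, 0.0, -1.0]]
wrist_force: [1.1, -0.2, 0.5]
gripper_width: 1.003
```

```bash
python3 go.py .4584 -.3618 .1 -24 .4584 -.3618 .03 -24
```

```text
t 6.95 p [ 0.4613 -0.1857  0.1487] yaw -16.08 F [ 1.1 -0.2  0.5] w 1.003
[0.0461, 0.17, 0.0487] [0.02, 0.1, 7.92] dist 0.183
[0.0462, 0.17, 0.1187] [0.02, 0.1, 7.92] dist 0.212
```

>>> {"name": "move_arm", "arguments": {
  "series": [
    [0.013,0.047,0,0,0,2,0],
    [0.026,0.094,0.005,0,0,4,0],
    [0.038,0.138,0.02,0,0,6,0],
    [0.046,0.17,0.05,0,0,8,0],
    [0.046,0.17,0.095,0,0,8,0.05]
  ]
}}

```text
t: 7.45
eef_pos: [0.4585, -0.3697, 0.0551]
tool_rot: [[0.91, -0.416, 0.004], [-0.416, -0.91, -0.008], [0.007, 0.006, -1.0]]
wrist_force: [0.3, 0.4, -0.7]
gripper_width: 0.944
```

```bash
python3 go.py .4584 -.3618 .01 -24 ; python3 - <<'E'
from h import *
p,d=arm.capture("side");u,v=w2pix("side",[.454,-.36,.03])[0].astype(int);print(u,v)
cv2.imwrite("pics/s6.png",cv2.resize(p[v-60:v+60,u-80:u+80,::-1],None,fx=5,fy=5,interpolation=2))
E
```

```text
t 7.45 p [ 0.4585 -0.3697  0.0551] yaw -24.56 F [ 0.3  0.4 -0.7] w 0.944
[-0.0037, -0.0074, 0.045] [0.33, -0.39, -0.56] dist 0.046
400 222
```

View pics/s6.png

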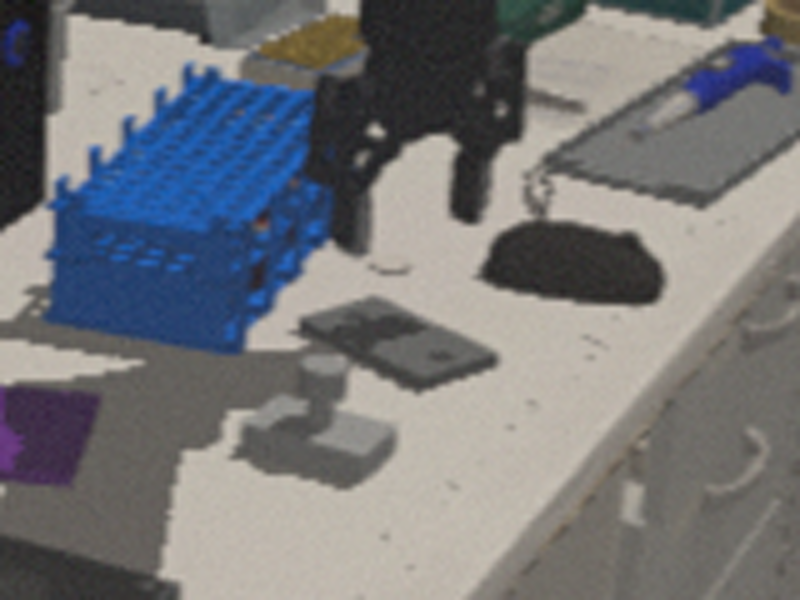

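```bash
python3 - <<'E'
from h import *
C=cloud("top",np.load("top0.npy"))
for y in np.arange(-.46,-.26,.02):
    m=(abs(C[...,1]-y)<.01)&(C[...,2]>.03)&(C[...,0]>.47)&(C[...,0]<.7)
    if m.sum():print(y.round(2),C[m][:,0].min(),C[m][:,2].max())
E
```

```text
-0.46 0.5524209308737723 0.08215401117763399
-0.44 0.5449271920537901 0.0807037400860571
-0.42 0.5452696146003448 0.08738041600903672
-0.4 0.5447798683829199 0.07926500194107675
-0.38 0.537998876802655 0.07983126889765033
-0.36 0.5378438583444194 0.08753248399484294
-0.34 0.5371149327806347 0.08070241727839242
-0.32 0.5292068676550692 0.08370709352073044
-0.3 0.5289905224752722 0.08832504350256683
-0.28 0.6288055750480306 0.07949400204555924
```

>>> {"name": "move_arm", "arguments": {
  "series": [
    [-0.0035,-0.0075,0.015,0.3,-0.4,-0.5,0.15],
    [-0.0035,-0.0075,0.035,0.3,-0.4,-0.5,0.18],
    [-0.0035,-0.0075,0.045,0.3,-0.4,-0.5,0.18],
    [-0.0035,-0.0075,0.05,0.3,-0.4,-0.5,0.18]
  ]
}}

```text
t: 7.9
eef_pos: [0.4527, -0.3529, -0.0003]
tool_rot: [[0.914, -0.405, -0.018], [-0.404, -0.914, 0.015], [-0.022, -0.006, -1.0]]
wrist_force: [-13.6, 13.7, 60.5]
gripper_width: 0.82
```

```bash
python3 go.py .4584 -.3618 -0.005 -24 ; python3 - <<'E'
from h import *
p,d=arm.capture("side");u,v=w2pix("side",[.454,-.36,.03])[0].astype(int);print(u,v)
cv2.imwrite("pics/s7.png",cv2.resize(p[v-60:v+60,u-80:u+80,::-1],None,fx=5,fy=5,interpolation=2))
E
```

```text
t 7.9 p [ 4.527e-01 -3.529e-01 -3.000e-04] yaw -23.86 F [-13.6  13.7  60.5] w 0.82
[0.0089, 0.0059, 0.0045] [-0.37, 1.26, 0.14] dist 0.012
400 222
```

View pics/s7.png

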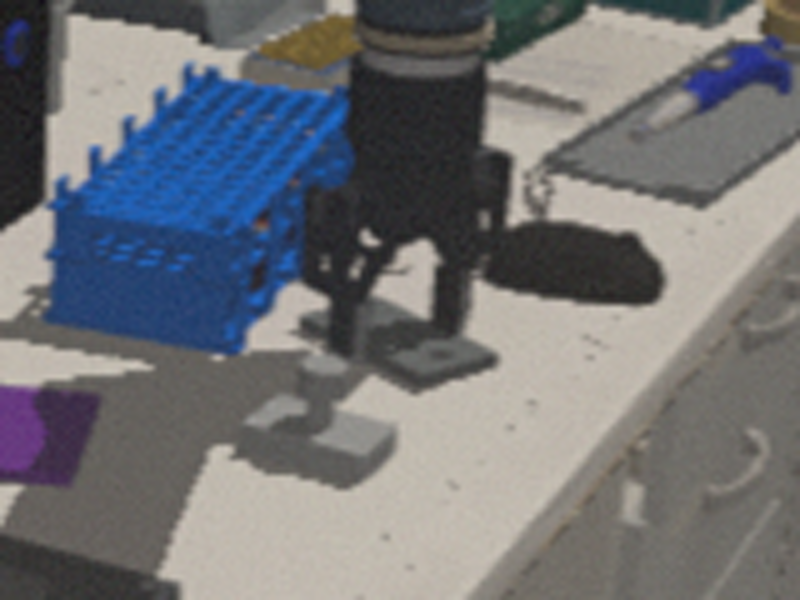

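```bash
python3 go.py .4584 -.3618 0.005 -24 .4584 -.3618 0.05 -24; python3 -c "
from rig import arm
s=arm.get_state()
for k in ('qpos','joint_vel','joint_torque','ft_torque','tool_rot'):print(k,s[k])"
```

```text
t 7.95 p [ 4.527e-01 -3.528e-01  2.000e-04] yaw -23.88 F [-7.9  8.9 27.9] w 0.823
[0.0087, 0.0059, -0.0051] [-0.39, 1.24, 0.12] dist 0.012
[0.0077, 0.0056, -0.0501] [-0.39, 1.24, 0.12] dist 0.051
qpos [ 0.50793303  0.61106883  0.1091965   1.9408884  -0.11290437  0.61803936
 -1.2965211 ]
joint_vel [-0.00202907 -0.01343406 -0.00408848  0.01393591 -0.01211344 -0.01589887
  0.00559578]
joint_torque [  0.6184723  -32.73588896   1.86113365 -14.73802596   0.1750879
  -3.65002759   0.46110165]
ft_torque [ 1.14004105  2.1581464  -0.48575553]
tool_rot [[ 0.91420243 -0.4048982  -0.01706944]
 [-0.40467804 -0.91433662  0.01497441]
 [-0.02167033 -0.00678202 -0.99974217]]
```

>>> {"name": "move_arm", "arguments": {
  "series": [
    [0.008,0.006,-0.02,-0.4,1.2,0,0.18],
    [0.008,0.006,-0.05,-0.4,1.2,0,0],
    [0.008,0.006,-0.05,-0.4,1.2,0,0],
    [0.008,0.006,-0.05,-0.4,1.2,0,0]
  ]
}}

```text
t: 8.35
eef_pos: [0.4593, -0.3622, 0.0514]
tool_rot: [[0.915, -0.404, 0.001], [-0.404, -0.915, -0.001], [0.002, 0.0, -1.0]]
wrist_force: [-0.3, 0.0, -0.3]
gripper_width: 1.002
```

```bash
python3 go.py .4584 -.3618 0.05 -24; python3 - <<'E'
from h import *
p,d=arm.capture("side");u,v=w2pix("side",[.454,-.36,.03])[0].astype(int)
p=p[:,:,::-1].copy()
z=cv2.resize(p[v-60:v+60,u-80:u+80],None,fx=5,fy=5,interpolation=2)
w=np.radians(-24);a=np.array([np.cos(w),np.sin(w)]);b=np.array([-a[1],a[0]]);c=np.array([.4584,-.3618])
q=[w2pix("side",np.r_[c+i*.05*a+j*.03*b,.008])[0] for i,j in((1,1),(1,-1),(-1,-1),(-1,1))]
q=((np.array(q)-[u-80,v-60]+.5)*5).astype(int);cv2.polylines(z,[q],True,(0,0,255),1)
cv2.imwrite("pics/s8.png",z)
p,d=arm.capture("top");cv2.imwrite("pics/t8.png",p[:,:,::-1]);np.save("t8.npy",d)
r=rect("top",p[:,:,::-1].copy(),(.4584,-.3618),.1,.008);cv2.imwrite("pics/t8c.png",r)
E
```

```text
t 8.35 p [ 0.4593 -0.3622  0.0514] yaw -23.84 F [-0.3  0.  -0.3] w 1.002
[-0.001, 0.0, 0.0014] [0.02, -0.09, 0.16] dist 0.002
```

View pics/s8.png

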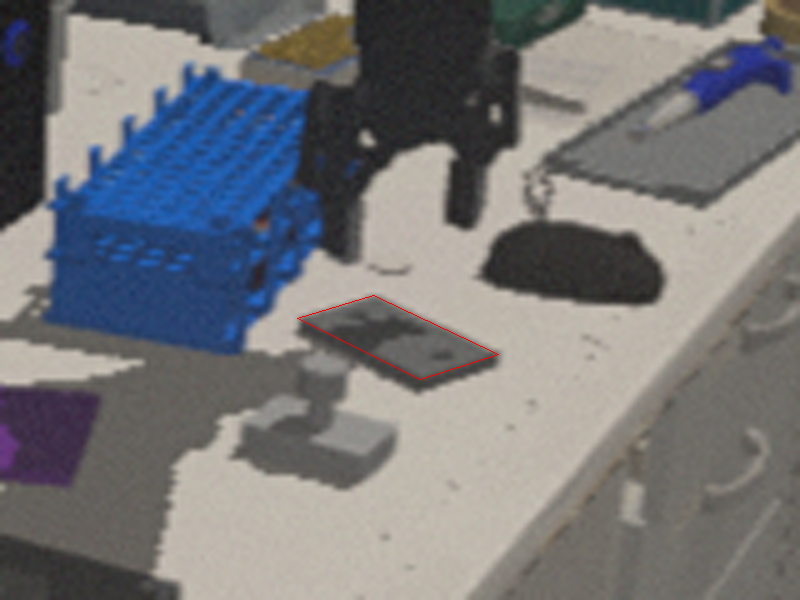

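View pics/t8c.png

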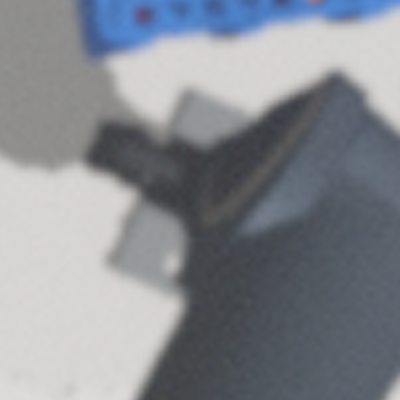

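```bash
python3 - <<'E'
from h import *
s=arm.get_state();p=np.array(s["eef_pos"]);R=np.array(s["tool_rot"])
u,v=w2pix("side",[.454,-.36,.03])[0].astype(int)
for o in (-.05,-.0425,.0425,.05):
  for b in (-.013,-.04): print(o,b,(w2pix("side",p+R@[0,o,b])[0]-[u-80,v-60])*5)
E
```

```text
-0.05 -0.013 [335.6392 263.2406]
-0.05 -0.04 [339.0485 217.1172]
-0.0425 -0.013 [345.708 260.32 ]
-0.0425 -0.04 [349.1821 214.2983]
0.0425 -0.013 [456.2001 228.27  ]
0.0425 -0.04 [460.3591 183.3716]
0.05 -0.013 [465.6409 225.5315]
0.05 -0.04 [469.8561 180.7297]
```

>>> {"name": "move_arm", "arguments": {
  "series": [
    [0,0,0.015,0,0,0,0.17],
    [0,0,0.03,0,0,0,0.17],
    [0,0,0.038,0,0,0,0.17],
    [0,0,0.042,0,0,0,0.17],
    [0,0,0.042,0,0,0,0.17]
  ]
}}

```text
t: 8.95
eef_pos: [0.4575, -0.3611, 0.0063]
tool_rot: [[0.915, -0.404, -0.004], [-0.404, -0.915, 0.002], [-0.004, -0.001, -1.0]]
wrist_force: [-0.5, -0.1, 1.3]
gripper_width: 0.827
```

```bash
python3 go.py .4584 -.3618 -0.003 -24
```

```text
t 8.95 p [ 0.4575 -0.3611  0.0063] yaw -23.85 F [-0.5 -0.1  1.3] w 0.827
[0.0012, 0.0003, 0.0093] [-0.03, 0.24, 0.15] dist 0.009
```

>>> {"name": "move_arm", "arguments": {
  "series": [
    [0.001,0,0.003,0,0.2,0,0.18],
    [0.001,0,0.006,0,0.2,0,0.18],
    [0.001,0,0.008,0,0.2,0,0.18],
    [0.001,0,0.009,0,0.2,0,0.18]
  ]
}}

```text
t: 9.35
eef_pos: [0.4584, -0.3615, -0.0027]
tool_rot: [[0.915, -0.404, -0.0], [-0.404, -0.915, 0.001], [-0.0, -0.001, -1.0]]
wrist_force: [-0.1, -0.4, -0.3]
gripper_width: 0.82
```

```bash
python3 go.py .4584 -.3618 -0.005 -24;python3 - <<'E'
from h import *
p,d=arm.capture("side");u,v=w2pix("side",[.454,-.36,.03])[0].astype(int)
cv2.imwrite("pics/s9.png",cv2.resize(p[v-60:v+60,u-80:u+80,::-1],None,fx=5,fy=5,interpolation=2))
E
```

```text
t 9.35 p [ 0.4584 -0.3615 -0.0027] yaw -23.86 F [-0.1 -0.4 -0.3] w 0.82
[0.0001, 0.0003, 0.0023] [-0.03, 0.03, 0.14] dist 0.002
```

View pics/s9.png

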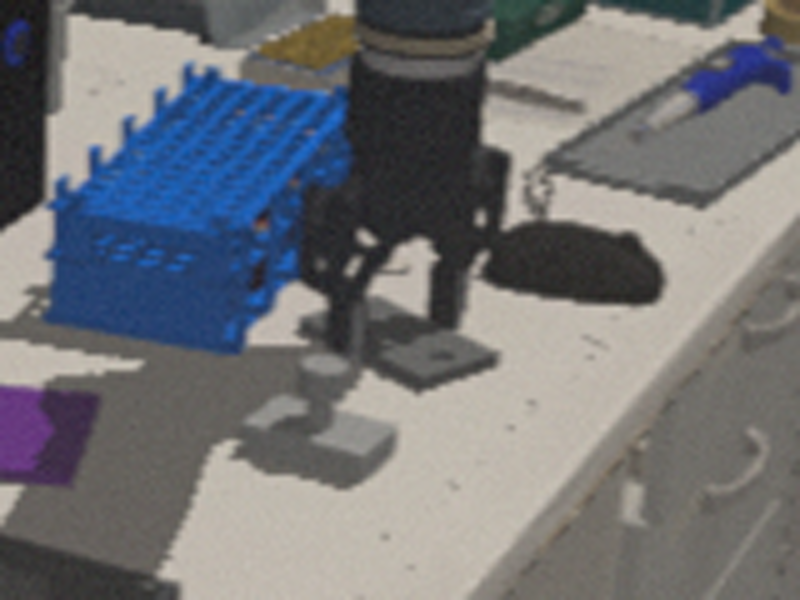

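Fingers now straddle the plate without force. Lower 2 mm more and grip.

>>> {"name": "move_arm", "arguments": {
  "series": [
    [0,0,0.002,0,0,0,0.19],
    [0,0,0.0025,0,0,0,0.25],
    [0,0,0.0025,0,0,0,0.3],
    [0,0,0.0025,0,0,0,0.6],
    [0,0,0.0025,0,0,0,0.6]
  ]
}}

```text
t: 9.9
eef_pos: [0.4585, -0.3621, -0.0043]
tool_rot: [[0.914, -0.405, 0.0], [-0.405, -0.914, 0.0], [0.0, -0.0, -1.0]]
wrist_force: [-1.3, 0.4, 5.8]
gripper_width: 0.68
```

>>> {"name": "move_arm", "arguments": {
  "series": [
    [0,0,-0.01,0,0,0,0.6],
    [0,0,-0.04,0,0,0,0.6],
    [0,0,-0.085,0,0,0,0.6],
    [0,0,-0.1,0,0,0,0.6]
  ]
}}

```text
t: 10.3
eef_pos: [0.4605, -0.3635, 0.1001]
tool_rot: [[0.914, -0.405, 0.006], [-0.405, -0.914, -0.004], [0.007, 0.001, -1.0]]
wrist_force: [-0.4, -1.4, 0.4]
gripper_width: 0.68
```

```bash
python3 go.py .4584 -.3618 -0.005 -24 .5262 .049 .06 -1;python3 - <<'E'
from h import *
p,d=arm.capture("side");u,v=w2pix("side",[.454,-.36,.06])[0].astype(int)
cv2.imwrite("pics/s10.png",cv2.resize(p[v-60:v+60,u-80:u+80,::-1],None,fx=5,fy=5,interpolation=2))
p,d=arm.capture("top");cv2.imwrite("pics/t10.png",p[:,:,::-1]);np.save("t10.npy",d)
E
python3 - <<'E'
import sys;sys.argv=['x','pics/t10.png']
sys.path.insert(0,'.')
import os;os.chdir('.')
from fit import *
r=fit("top",(.525,.049),.075,.026,122,160,"window?")
cv2.imwrite("pics/c10.png",np.hstack([r,rect("top",g,(.525,.049),.075,.018)]))
E
```

```text
t 10.3 p [ 0.4605 -0.3635  0.1001] yaw -23.88 F [-0.4 -1.4  0.4] w 0.68
[-0.0034, -0.0008, 0.1051] [0.06, -0.43, 0.12] dist 0.105
[-0.1072, -0.4039, 0.0389] [0.14, -0.41, -22.88] dist 0.42
window? c [0.5295 0.0483] size [0.06128315353393555, 0.09092903900146485] yaw -0.95
```

View pics/s10.png

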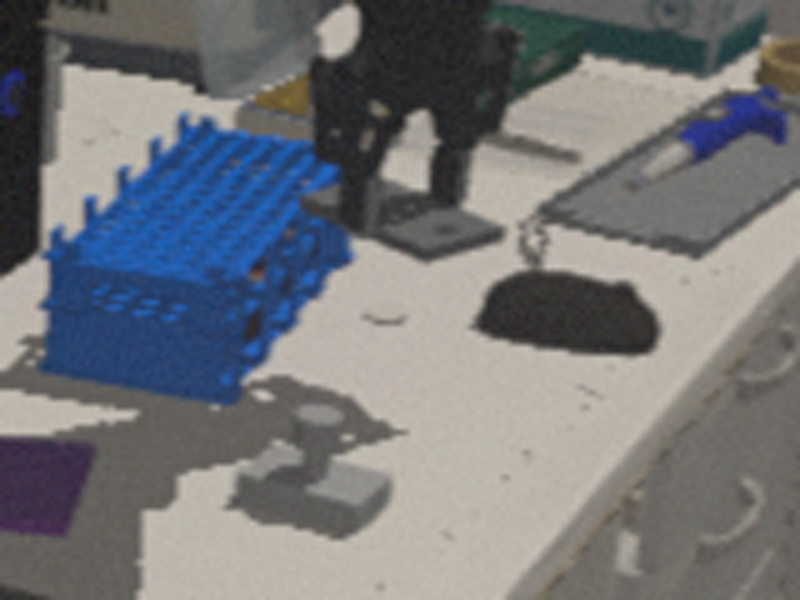

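View pics/c10.png

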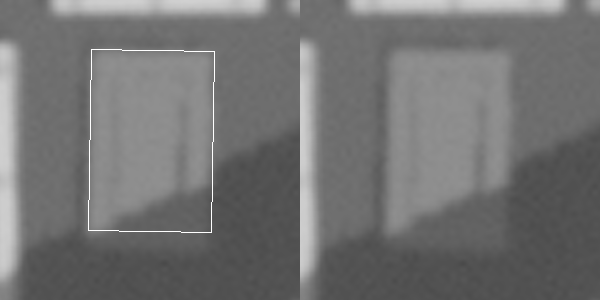

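>>> {"name": "move_arm", "arguments": {
  "series": [
    [-0.008,-0.04,-0.01,0,0,-2,0.6],
    [-0.02,-0.086,-0.015,0,0,-5,0.6],
    [-0.035,-0.133,-0.015,0,0,-8,0.6],
    [-0.048,-0.18,-0.015,0,0,-11,0.6],
    [-0.06,-0.227,-0.015,0,0,-14,0.6]
  ]
}}

```text
t: 10.9
eef_pos: [0.4955, -0.1288, 0.1115]
tool_rot: [[0.986, -0.169, 0.002], [-0.169, -0.986, -0.002], [0.003, 0.002, -1.0]]
wrist_force: [0.8, 0.3, -0.3]
gripper_width: 0.679
```

```bash
python3 go.py .5262 .049 .06 -1
```

```text
t 10.9 p [ 0.4955 -0.1288  0.1115] yaw -9.75 F [ 0.8  0.3 -0.3] w 0.679
[0.0, -0.1806, 0.0511] [0.12, -0.14, -8.75] dist 0.188
```

>>> {"name": "move_arm", "arguments": {
  "series": [
    [0,-0.045,0,0,0,-2,0.6],
    [0,-0.09,0,0,0,-4,0.6],
    [0,-0.13,0,0,0,-6,0.6],
    [0,-0.16,0.005,0,0,-8,0.6],
    [0,-0.18,0.015,0.1,-0.1,-8.7,0.6]
  ]
}}

```text
t: 11.4
eef_pos: [0.5254, 0.0516, 0.0948]
tool_rot: [[1.0, -0.014, -0.001], [-0.014, -1.0, 0.001], [-0.001, -0.001, -1.0]]
wrist_force: [0.9, 0.4, -1.3]
gripper_width: 0.676
```

```bash
python3 go.py .5262 .049 .035 -1
```

```text
t 11.4 p [0.5254 0.0516 0.0948] yaw -0.81 F [ 0.9  0.4 -1.3] w 0.676
[0.0008, 0.0026, 0.0598] [-0.03, 0.04, 0.19] dist 0.06
```

>>> {"name": "move_arm", "arguments": {
  "series": [
    [0.001,0.0026,0.025,0,0,0.2,0.6],
    [0.001,0.0026,0.05,0,0,0.2,0.6],
    [0.001,0.0026,0.064,0,0,0.2,0.6],
    [0.001,0.0026,0.07,0,0,0.2,0.6],
    [0.001,0.0026,0.071,0,0,0.2,0.6]
  ]
}}

```text
t: 11.9
eef_pos: [0.5258, 0.0484, 0.0228]
tool_rot: [[1.0, -0.019, -0.003], [-0.019, -1.0, 0.0], [-0.003, -0.0, -1.0]]
wrist_force: [-0.3, 0.2, 0.2]
gripper_width: 0.675
```

```bash
python3 go.py .5262 .049 .0215 -1
```

```text
t 11.9 p [0.5258 0.0484 0.0228] yaw -1.07 F [-0.3  0.2  0.2] w 0.675
[0.0004, -0.0007, 0.0013] [-0.0, 0.15, -0.07] dist 0.002
```

>>> {"name": "move_arm", "arguments": {
  "series": [
    [0.0004,-0.0005,0.001,0,0.1,0,0.6],
    [0.0004,-0.0005,0.002,0,0.1,0,0.6]
  ]
}}

```text
t: 12.1
eef_pos: [0.5269, 0.0487, 0.0216]
tool_rot: [[1.0, -0.019, 0.001], [-0.019, -1.0, 0.0], [0.001, -0.0, -1.0]]
wrist_force: [-1.9, -0.7, 8.1]
gripper_width: 0.679
```

>>> {"name": "move_arm", "arguments": {
  "series": [
    [0,0,0,0,0,0,0.17],
    [0,0,0,0,0,0,0.15],
    [0,0,-0.015,0,0,0,0.15],
    [0,0,-0.045,0,0,0,0.3],
    [-0.04,0,-0.05,0,0,0,0.6]
  ]
}}

```text
t: 12.6
eef_pos: [0.494, 0.0502, 0.0753]
tool_rot: [[1.0, -0.021, 0.014], [-0.021, -1.0, 0.002], [0.014, -0.003, -1.0]]
wrist_force: [0.1, 0.6, 0.1]
gripper_width: 0.546
```

```bash
python3 go.py .447 .0487 .06 -0.5 .447 .0487 .0115 -.5
```

```text
t 12.6 p [0.494  0.0502 0.0753] yaw -1.18 F [0.1 0.6 0.1] w 0.546
[-0.0472, 0.0025, 0.0147] [-0.15, -0.79, -0.68] dist 0.049
[-0.0479, 0.0027, 0.0632] [-0.15, -0.79, -0.68] dist 0.079
```

>>> {"name": "move_arm", "arguments": {
  "series": [
    [-0.035,0.002,0,0,-0.4,-0.7,0.6],
    [-0.047,0.0025,0.005,0,-0.8,-0.7,0.6],
    [-0.047,0.0025,0.03,0,-0.8,-0.7,0.6],
    [-0.048,0.0025,0.05,0,-0.8,-0.7,0.6],
    [-0.048,0.0025,0.055,0,-0.8,-0.7,0.6]
  ]
}}

```text
t: 13.1
eef_pos: [0.4461, 0.0487, 0.0181]
tool_rot: [[1.0, -0.008, -0.003], [-0.008, -1.0, 0.002], [-0.003, -0.002, -1.0]]
wrist_force: [0.2, 0.3, 0.0]
gripper_width: 0.397
```

```bash
python3 go.py  .447 .0487 .0115 -.5;python3 - <<'E'
from h import *
p,d=arm.capture("side");u,v=w2pix("side",[.5,.05,.03])[0].astype(int)
cv2.imwrite("pics/s11.png",cv2.resize(p[v-60:v+60,u-80:u+80,::-1],None,fx=5,fy=5,interpolation=2))
E
```

```text
t 13.1 p [0.4461 0.0487 0.0181] yaw -0.49 F [0.2 0.3 0. ] w 0.397
[0.0009, 0.0, 0.0066] [-0.12, 0.16, 0.01] dist 0.007
```

View pics/s11.png

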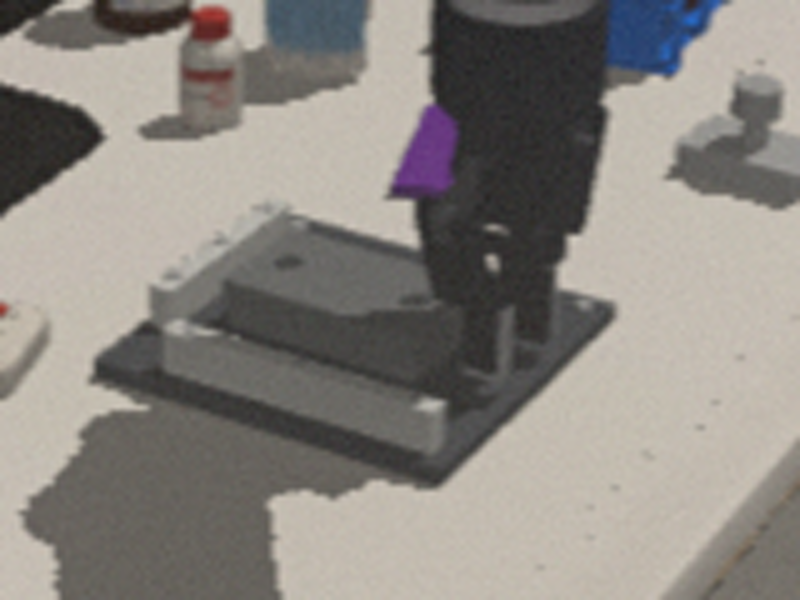

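>>> {"name": "move_arm", "arguments": {
  "series": [
    [0,0,0.004,0,0,0,0.6],
    [0.001,0,0.006,0,0.1,0,0.6],
    [0.007,0,0.006,0,0.1,0,0.6],
    [0.013,0,0.006,0,0.1,0,0.6],
    [0.019,0,0.006,0,0.1,0,0.6]
  ]
}}

```text
t: 13.65
eef_pos: [0.4663, 0.0486, 0.0126]
tool_rot: [[1.0, -0.009, -0.0], [-0.009, -1.0, 0.002], [-0.0, -0.002, -1.0]]
wrist_force: [-1.2, -0.5, 0.6]
gripper_width: 0.399
```

>>> {"name": "move_arm", "arguments": {
  "series": [
    [0.006,0,0,0,0,0,0.6],
    [0.01,0,0,0,0,0,0.6],
    [0.013,0,0,0,0,0,0.6],
    [0.015,0,0,0,0,0,0.6],
    [0.016,0,0,0,0,0,0.6]
  ]
}}

```text
t: 14.15
eef_pos: [0.482, 0.0485, 0.0125]
tool_rot: [[1.0, -0.009, -0.001], [-0.009, -1.0, 0.002], [-0.001, -0.002, -1.0]]
wrist_force: [-2.5, 0.0, 1.3]
gripper_width: 0.403
```

```bash
python3 go.py  .4828 .0487 .0115 -.5
```

```text
t 14.15 p [0.482  0.0485 0.0125] yaw -0.5 F [-2.5  0.   1.3] w 0.403
[0.0008, -0.0002, 0.001] [-0.12, 0.05, 0.0] dist 0.001
```

>>> {"name": "move_arm", "arguments": {
  "series": [
    [0.001,0,0,0,0,0,0.6],
    [0.002,0,0,0,0,0,0.6],
    [0.002,0,0,0,0,0,0.6]
  ]
}}

```text
t: 14.45
eef_pos: [0.4835, 0.0483, 0.0124]
tool_rot: [[1.0, -0.009, -0.002], [-0.009, -1.0, 0.002], [-0.002, -0.002, -1.0]]
wrist_force: [-1.8, 0.4, 1.1]
gripper_width: 0.401
```

>>> {"name": "move_arm", "arguments": {
  "series": [
    [0.001,0,0,0,0,0,0.6],
    [0.002,0,0,0,0,0,0.6],
    [0.003,0,0,0,0,0,0.6]
  ]
}}

```text
t: 14.75
eef_pos: [0.4835, 0.0482, 0.0119]
tool_rot: [[1.0, -0.009, -0.008], [-0.009, -1.0, 0.001], [-0.008, -0.001, -1.0]]
wrist_force: [-9.2, 0.3, 5.8]
gripper_width: 0.398
```

>>> {"name": "move_arm", "arguments": {
  "series": [
    [-0.003,0,0,0,0,0,0.6],
    [-0.015,0,0,0,0,0,0.6],
    [-0.018,0,-0.03,0,0,0,0.6],
    [-0.018,0.02,-0.06,0,0,0,0.5],
    [-0.01,0.05,-0.08,0,0,0,0.4]
  ]
}}

```text
t: 15.25
eef_pos: [0.4738, -0.0005, 0.0937]
tool_rot: [[1.0, -0.004, -0.006], [-0.004, -1.0, 0.002], [-0.006, -0.002, -1.0]]
wrist_force: [1.6, 0.4, -0.1]
gripper_width: 0.6
```

```bash
python3 go.py  .545 -.02 .08 90 .545 -.02 .08 -90; python3 -c "
from rig import arm;print(arm.get_state()['qpos'])"
```

```text
t 15.25 p [ 0.4738 -0.0005  0.0937] yaw -0.22 F [ 1.6  0.4 -0.1] w 0.6
[0.0714, 0.0193, 0.0133] [-0.34, 0.16, -90.22] dist 0.075
[0.0714, 0.0193, 0.0133] [0.16, 0.34, 89.78] dist 0.075
[-0.03727054  0.33111938 -0.05886451  2.12718905  0.02603723  0.68932629
 -1.68784564]
```

>>> {"name": "move_arm", "arguments": {
  "series": [
    [0.015,0.004,0.003,0,0,-8,0.3],
    [0.03,0.008,0.006,0,0,-16,0.3],
    [0.045,0.012,0.009,0,0,-24,0.3],
    [0.06,0.016,0.012,0,0,-32,0.3],
    [0.071,0.0195,0.013,0,0,-40,0.3]
  ]
}}

```text
t: 15.75
eef_pos: [0.5455, -0.0205, 0.0802]
tool_rot: [[0.765, 0.644, -0.004], [0.644, -0.765, 0.002], [-0.002, -0.004, -1.0]]
wrist_force: [0.1, 0.3, -0.2]
gripper_width: 0.699
```

>>> {"name": "move_arm", "arguments": {
  "series": [
    [0,0,0,0,0,-8,0.3],
    [0,0,0,0,0,-16,0.3],
    [0,0,0,0,0,-24,0.3],
    [0,0,0,0,0,-32,0.3],
    [0,0,0,0,0,-40,0.3]
  ]
}}

```text
t: 16.25
eef_pos: [0.5456, -0.0205, 0.0803]
tool_rot: [[0.166, 0.986, -0.002], [0.986, -0.166, 0.002], [0.002, -0.003, -1.0]]
wrist_force: [-0.7, 0.1, -0.6]
gripper_width: 0.699
```

```bash
python3 go.py  .540 -.015 .03 90 .540 -.015 .007 90
```

```text
t 16.25 p [ 0.5456 -0.0205  0.0803] yaw 80.42 F [-0.7  0.1 -0.6] w 0.699
[0.0044, -0.0063, 0.0503] [-0.14, -0.1, -9.58] dist 0.051
[0.0044, -0.0062, 0.0733] [-0.14, -0.1, -9.58] dist 0.074
```

>>> {"name": "move_arm", "arguments": {
  "series": [
    [0.002,-0.003,0.01,0,0,-5,0.4],
    [0.0044,-0.0062,0.03,-0.1,-0.1,-9.6,0.4],
    [0.0044,-0.0062,0.05,-0.1,-0.1,-9.6,0.4],
    [0.0044,-0.0062,0.062,-0.1,-0.1,-9.6,0.4],
    [0.0044,-0.0062,0.066,-0.1,-0.1,-9.6,0.4]
  ]
}}

```text
t: 16.75
eef_pos: [0.5393, -0.015, 0.0132]
tool_rot: [[-0.0, 1.0, -0.002], [1.0, 0.0, 0.0], [0.0, -0.002, -1.0]]
wrist_force: [-0.2, -0.3, -0.1]
gripper_width: 0.599
```

```bash
python3 go.py  .540 -.015 .009 90 .540 .0447 .009 90
```

```text
t 16.75 p [ 0.5393 -0.015   0.0132] yaw 90.02 F [-0.2 -0.3 -0.1] w 0.599
[0.0, 0.0007, 0.0042] [-0.13, -0.01, 0.02] dist 0.004
[0.0597, 0.0007, 0.0042] [-0.13, -0.01, 0.02] dist 0.06
```

>>> {"name": "move_arm", "arguments": {
  "series": [
    [0,0,0.004,0,0,0,0.4],
    [0.008,0,0.004,0,0,0,0.4],
    [0.016,0,0.004,0,0,0,0.4],
    [0.022,0,0.004,0,0,0,0.4],
    [0.028,0,0.004,0,0,0,0.4]
  ]
}}

```text
t: 17.25
eef_pos: [0.5397, 0.0136, 0.0098]
tool_rot: [[-0.001, 1.0, -0.001], [1.0, 0.001, -0.0], [-0.0, -0.001, -1.0]]
wrist_force: [0.7, -0.9, 0.2]
gripper_width: 0.603
```

>>> {"name": "move_arm", "arguments": {
  "series": [
    [0.006,0,0,0,0,0,0.4],
    [0.012,0,0,0,0,0,0.4],
    [0.018,0,0,0,0,0,0.4],
    [0.023,0,0,0,0,0,0.4],
    [0.027,0,0,0,0,0,0.4]
  ]
}}

```text
t: 17.75
eef_pos: [0.5397, 0.041, 0.0098]
tool_rot: [[-0.001, 1.0, -0.001], [1.0, 0.001, -0.0], [-0.0, -0.001, -1.0]]
wrist_force: [-0.4, -1.3, 1.5]
gripper_width: 0.601
```

```bash
python3 go.py  .540 .0447 .009 90
```

```text
t 17.75 p [0.5397 0.041  0.0098] yaw 90.06 F [-0.4 -1.3  1.5] w 0.601
[0.0037, 0.0003, 0.0008] [-0.06, 0.02, 0.06] dist 0.004
```

>>> {"name": "move_arm", "arguments": {
  "series": [
    [0.002,0,0,0,0,0,0.4],
    [0.004,0,0,0,0,0,0.4],
    [0.005,0,0,0,0,0,0.4],
    [0.006,0,0,0,0,0,0.4]
  ]
}}

```text
t: 18.15
eef_pos: [0.5397, 0.0451, 0.0098]
tool_rot: [[-0.0, 1.0, -0.002], [1.0, 0.0, -0.003], [-0.003, -0.002, -1.0]]
wrist_force: [1.0, -7.0, 3.2]
gripper_width: 0.596
```

>>> {"name": "move_arm", "arguments": {
  "series": [
    [0.002,0,0,0,0,0,0.4],
    [0.003,0,0,0,0,0,0.4]
  ]
}}

```text
t: 18.35
eef_pos: [0.5397, 0.045, 0.0097]
tool_rot: [[0.001, 1.0, -0.003], [1.0, -0.001, -0.007], [-0.007, -0.003, -1.0]]
wrist_force: [-0.4, -9.3, 2.7]
gripper_width: 0.602
```

```bash
python3 go.py  .540 .03 .009 90 .540 .02 .08 0
```

```text
t 18.35 p [0.5397 0.045  0.0097] yaw 89.96 F [-0.4 -9.3  2.7] w 0.602
[-0.015, 0.0003, 0.0008] [-0.15, 0.39, -0.04] dist 0.015
[-0.0255, 0.0002, -0.0701] [0.19, 0.43, 89.96] dist 0.075
```

Retreat and rotate back toward yaw 0, moving aside to look.

>>> {"name": "move_arm", "arguments": {
  "series": [
    [-0.004,0,0,0,0,0,0.4],
    [-0.02,0,0,0,0,0,0.4],
    [-0.035,0,-0.02,0,0,3,0.5],
    [-0.055,0,-0.06,0,0,10,0.7],
    [-0.085,-0.02,-0.09,0,0,18,0.8]
  ]
}}

```text
t: 18.85
eef_pos: [0.5223, -0.0389, 0.1021]
tool_rot: [[0.313, 0.95, 0.002], [0.95, -0.313, -0.004], [-0.003, 0.003, -1.0]]
wrist_force: [0.9, -0.1, 1.5]
gripper_width: 0.2
```

```bash
python3 go.py  .45 -.08 .1 0 ; python3 - <<'E'
from h import *
p,d=arm.capture("top");cv2.imwrite("pics/t12.png",p[:,:,::-1]);np.save("t12.npy",d)
r=rect("top",p[:,:,::-1].copy(),(.53,.06),.1,.034);
p,d=arm.capture("side");u,v=w2pix("side",[.53,.08,.03])[0].astype(int)
z=cv2.resize(p[v-40:v+40,u-40:u+40,::-1],(400,400),interpolation=2)
cv2.imwrite("pics/c12.png",np.hstack([r,z]))
E
```

```text
t 18.85 p [ 0.5223 -0.0389  0.1021] yaw 71.76 F [ 0.9 -0.1  1.5] w 0.2
[-0.0617, -0.0559, 0.0022] [0.27, 0.07, 71.76] dist 0.083
```

View pics/c12.png

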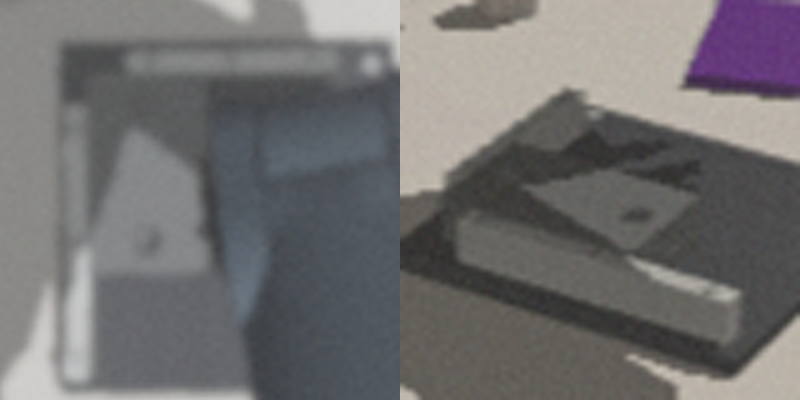

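>>> {"name": "move_arm", "arguments": {
  "series": [
    [-0.012,-0.012,0,0,0,8,1],
    [-0.024,-0.024,0,0,0,16,1],
    [-0.036,-0.036,0,0,0,24,1],
    [-0.05,-0.05,0,0,0,32,1],
    [-0.06,-0.055,0,0,0,40,1]
  ]
}}

```text
t: 19.45
eef_pos: [0.4467, -0.0842, 0.1031]
tool_rot: [[0.856, 0.517, -0.0], [0.517, -0.856, -0.009], [-0.005, 0.008, -1.0]]
wrist_force: [0.2, 0.0, 0.1]
gripper_width: -0.001
```

```bash
python3 go.py  .455 .083 .06 0
```

```text
t 19.45 p [ 0.4467 -0.0842  0.1031] yaw 31.15 F [0.2 0.  0.1] w -0.001
[0.0938, -0.1391, 0.0415] [0.53, 0.15, 31.15] dist 0.173
```

>>> {"name": "move_arm", "arguments": {
  "series": [
    [0.023,-0.035,0,0,0,8,1],
    [0.046,-0.07,0.01,0.2,0,16,1],
    [0.07,-0.105,0.02,0.5,0.1,24,1],
    [0.088,-0.13,0.03,0.5,0.1,31,1],
    [0.094,-0.139,0.041,0.5,0.1,31,1]
  ]
}}

```text
t: 19.95
eef_pos: [0.4552, 0.0872, 0.0597]
tool_rot: [[1.0, 0.008, -0.0], [0.008, -1.0, 0.001], [-0.0, -0.001, -1.0]]
wrist_force: [0.7, 0.0, -0.0]
gripper_width: 0.0
```

```bash
python3 go.py  .462 .083 .0125 0; python3 - <<'E'
from h import *
p,d=arm.capture("top");cv2.imwrite("pics/t13.png",p[:,:,::-1]);np.save("t13.npy",d)
r=rect("top",p[:,:,::-1].copy(),(.53,.06),.1,.034);
p,d=arm.capture("side");u,v=w2pix("side",[.53,.08,.03])[0].astype(int)
z=cv2.resize(p[v-40:v+40,u-40:u+40,::-1],(400,400),interpolation=2)
cv2.imwrite("pics/c13.png",np.hstack([r,z]))
E
```

```text
t 19.95 p [0.4552 0.0872 0.0597] yaw 0.47 F [ 0.7  0.  -0. ] w 0.0
[0.0068, 0.0043, 0.0472] [-0.08, 0.01, 0.47] dist 0.048
```

View pics/c13.png

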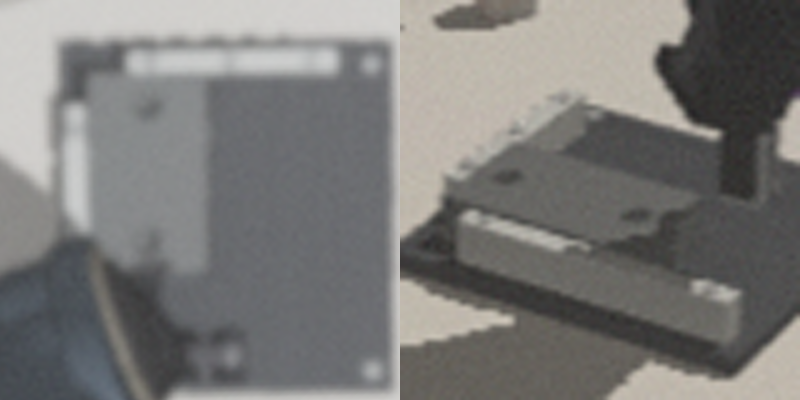

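>>> {"name": "move_arm", "arguments": {
  "series": [
    [0.003,0.004,0.015,0,0,0.5,1],
    [0.007,0.0043,0.035,0,0,0.5,1],
    [0.007,0.0043,0.045,0,0,0.5,1],
    [0.012,0.0043,0.047,0,0,0.5,1],
    [0.02,0.0043,0.047,0,0,0.5,1]
  ]
}}

```text
t: 20.55
eef_pos: [0.4737, 0.0793, 0.0118]
tool_rot: [[1.0, -0.001, -0.005], [-0.001, -1.0, -0.001], [-0.005, 0.001, -1.0]]
wrist_force: [-0.6, -0.1, 0.1]
gripper_width: -0.002
```

>>> {"name": "move_arm", "arguments": {
  "series": [
    [0.004,0,0,0,0,0,1],
    [0.007,0,0,0,0,0,1],
    [0.009,0,0,0,0,0,1]
  ]
}}

```text
t: 20.85
eef_pos: [0.4833, 0.0793, 0.0122]
tool_rot: [[1.0, -0.001, -0.004], [-0.001, -1.0, -0.001], [-0.004, 0.001, -1.0]]
wrist_force: [-1.6, -0.3, 1.6]
gripper_width: 0.001
```

>>> {"name": "move_arm", "arguments": {
  "series": [
    [0.001,0,0,0,0,0,1],
    [0.002,0,0,0,0,0,1],
    [0.003,0,0,0,0,0,1]
  ]
}}

```text
t: 21.15
eef_pos: [0.4837, 0.0792, 0.012]
tool_rot: [[1.0, -0.0, -0.009], [-0.0, -1.0, -0.002], [-0.009, 0.002, -1.0]]
wrist_force: [-7.4, 0.2, 5.2]
gripper_width: 0.001
```

>>> {"name": "move_arm", "arguments": {
  "series": [
    [-0.004,0,0,0,0,0,1],
    [-0.018,0,0,0,0,0,1],
    [-0.02,0,-0.035,0,0,0,0.8],
    [-0.02,0.03,-0.075,0,0,0,0.6],
    [-0.02,0.075,-0.095,0,0,0,0.5]
  ]
}}

```text
t: 21.65
eef_pos: [0.4671, 0.0064, 0.1104]
tool_rot: [[1.0, 0.006, -0.002], [0.006, -1.0, -0.0], [-0.002, 0.0, -1.0]]
wrist_force: [1.8, -0.5, -1.0]
gripper_width: 0.488
```

```bash
python3 go.py  .44 -.2142 .12 0
```

```text
t 21.65 p [0.4671 0.0064 0.1104] yaw 0.36 F [ 1.8 -0.5 -1. ] w 0.488
[-0.0285, 0.2204, -0.0095] [0.02, 0.13, 0.36] dist 0.222
```

```bash
python3 - <<'E'
from h import *
p,d=arm.capture("top");cv2.imwrite("pics/t14.png",p[:,:,::-1]);np.save("t14.npy",d)
p=p[:,:,::-1].copy()
r=rect("top",p,(.44,-.2142),.06,.018,res=.0003);r2=rect("top",p,(.545,.086),.06,.034,res=.0003)
cv2.imwrite("pics/c14.png",np.hstack([r,r2]))
def f(n):
  C=cloud("top",np.load(n));m=(abs(C[...,2]-.018)<.005)&(abs(C[...,1]+.214)<.04)&(abs(C[...,0]-.44)<.05)
  k=(C[m][:,:2]*1000).astype(np.float32);R=cv2.minAreaRect(k);print(R)
f("top0.npy");f("t14.npy")
E
```

```text
((439.7503662109375, -214.4786834716797), (44.14263153076172, 69.53141784667969), 87.22046661376953)
((439.78021240234375, -214.45335388183594), (43.696773529052734, 69.87566375732422), 87.36904907226562)
```

View pics/c14.png

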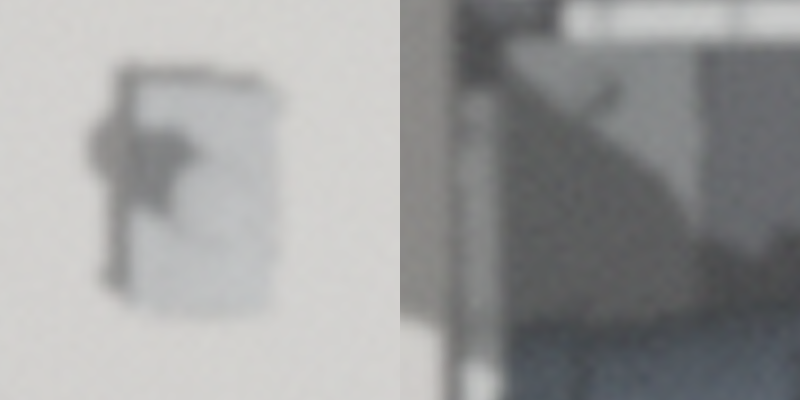

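>>> {"name": "move_arm", "arguments": {
  "series": [
    [-0.006,0.045,-0.01,0,0,1,0.4],
    [-0.012,0.092,-0.01,0,0,2,0.4],
    [-0.018,0.139,-0.01,0,0,3,0.4],
    [-0.024,0.182,-0.01,0,0,3,0.4],
    [-0.0275,0.21,-0.005,0,0,3,0.4]
  ]
}}

```text
t: 22.2
eef_pos: [0.4383, -0.2181, 0.1191]
tool_rot: [[0.998, -0.065, 0.003], [-0.065, -0.998, -0.009], [0.004, 0.009, -1.0]]
wrist_force: [0.2, -0.1, -0.3]
gripper_width: 0.596
```

```bash
python3 go.py  .4398 -.2143 .08 -2.7 .4398 -.2143 .025 -2.7
```

```text
t 22.2 p [ 0.4383 -0.2181  0.1191] yaw -3.71 F [ 0.2 -0.1 -0.3] w 0.596
[0.0011, -0.0042, 0.0391] [0.5, -0.2, -1.01] dist 0.039
[0.0009, -0.0047, 0.0941] [0.5, -0.2, -1.01] dist 0.094
```

>>> {"name": "move_arm", "arguments": {
  "series": [
    [0.001,-0.0042,0.01,0.5,-0.2,-1,0.4],
    [0.001,-0.0042,0.03,0.5,-0.2,-1,0.4],
    [0.001,-0.0045,0.05,0.5,-0.2,-1,0.4],
    [0.001,-0.0045,0.065,0.5,-0.2,-1,0.4],
    [0.001,-0.0045,0.07,0.5,-0.2,-1,0.4]
  ]
}}

```text
t: 22.7
eef_pos: [0.4392, -0.213, 0.0475]
tool_rot: [[0.999, -0.046, -0.002], [-0.046, -0.999, 0.001], [-0.002, -0.001, -1.0]]
wrist_force: [-0.6, -0.6, 0.6]
gripper_width: 0.6
```

```bash
python3 go.py  .4398 -.2143 .025 -2.7;python3 - <<'E'
from h import *
p,d=arm.capture("side");u,v=w2pix("side",[.44,-.21,.03])[0].astype(int)
cv2.imwrite("pics/s15.png",cv2.resize(p[v-60:v+60,u-80:u+80,::-1],None,fx=5,fy=5,interpolation=2))
p,d=arm.capture("top");cv2.imwrite("pics/t15.png",p[:,:,::-1]);np.save("t15.npy",d)
p=p[:,:,::-1].copy()
cv2.imwrite("pics/c15.png",cv2.resize(rect("top",p,(.53,.06),.1,.034),(600,600)))
C=cloud("top",d)
m=(abs(C[...,2]-.034)<.004)&(abs(C[...,1]-.086)<.026)&(abs(C[...,0]-.544)<.045);print("top z",C[m][:,2].mean(),m.sum())
E
```

```text
t 22.7 p [ 0.4392 -0.213   0.0475] yaw -2.63 F [-0.6 -0.6  0.6] w 0.6
[0.0007, 0.0013, 0.0225] [-0.07, 0.13, 0.07] dist 0.023
top z 0.03400023920856265 504
```

View pics/s15.png

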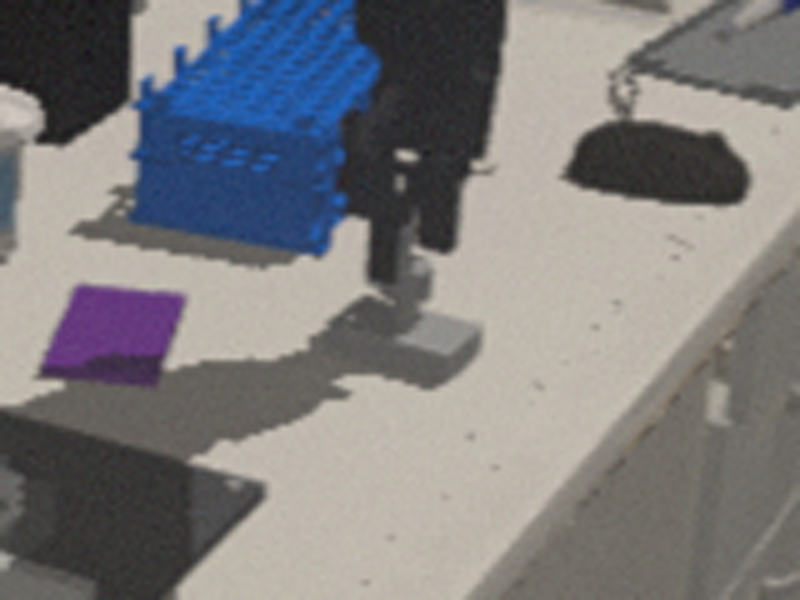

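View pics/c15.png

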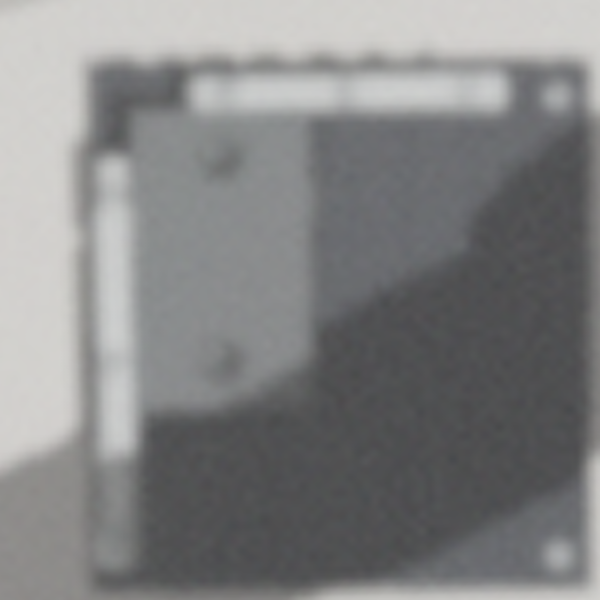

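>>> {"name": "move_arm", "arguments": {
  "series": [
    [0.0007,0.0013,0.008,0,0.1,0,0.4],
    [0.0007,0.0013,0.016,0,0.1,0,0.4],
    [0.0007,0.0013,0.021,0,0.1,0,0.4],
    [0.0007,0.0013,0.022,0,0.1,0,0.4],
    [0.0007,0.0013,0.022,0,0.1,0,0.5]
  ]
}}

```text
t: 23.3
eef_pos: [0.4402, -0.2147, 0.0263]
tool_rot: [[0.999, -0.046, 0.0], [-0.046, -0.999, 0.001], [0.0, -0.001, -1.0]]
wrist_force: [-0.5, 0.2, 0.7]
gripper_width: 0.5
```

>>> {"name": "move_arm", "arguments": {
  "series": [
    [0,0,0,0,0,0,0.65],
    [0,0,0,0,0,0,0.9],
    [0,0,0,0,0,0,0.9],
    [0,0,0,0,0,0,0.9]
  ]
}}

```text
t: 23.7
eef_pos: [0.4404, -0.215, 0.0266]
tool_rot: [[0.999, -0.046, 0.001], [-0.046, -0.999, 0.0], [0.001, -0.0, -1.0]]
wrist_force: [-1.3, 0.5, 3.4]
gripper_width: 0.279
```

```bash
python3 go.py  .4398 -.2143 .025 -2.7;python3 - <<'E'
from h import *
p,d=arm.capture("side");u,v=w2pix("side",[.44,-.21,.03])[0].astype(int)
cv2.imwrite("pics/s16.png",cv2.resize(p[v-60:v+60,u-80:u+80,::-1],None,fx=5,fy=5,interpolation=2))
E
```

```text
t 23.7 p [ 0.4404 -0.215   0.0266] yaw -2.66 F [-1.3  0.5  3.4] w 0.279
[-0.0007, -0.0007, 0.0016] [-0.03, -0.05, 0.04] dist 0.002
```

View pics/s16.png

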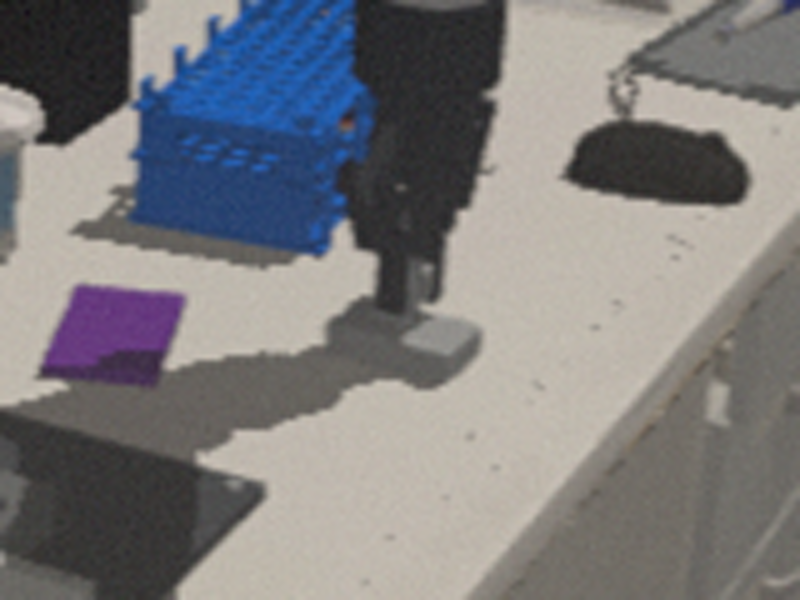

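>>> {"name": "move_arm", "arguments": {
  "series": [
    [0,0,-0.005,0,0,0,0.9],
    [0,0,-0.02,0,0,0,0.9],
    [0,0,-0.045,0,0,0,0.9],
    [0,0,-0.07,0,0,0,0.9],
    [0,0,-0.075,0,0,0,0.9]
  ]
}}

```text
t: 24.25
eef_pos: [0.4415, -0.2153, 0.1035]
tool_rot: [[0.999, -0.046, 0.005], [-0.046, -0.999, -0.001], [0.005, 0.001, -1.0]]
wrist_force: [0.9, -0.5, -5.1]
gripper_width: 0.282
```

```bash
python3 go.py  .544 .086 .11 0;python3 - <<'E'
from h import *
p,d=arm.capture("side");u,v=w2pix("side",[.44,-.21,.09])[0].astype(int)
cv2.imwrite("pics/s17.png",cv2.resize(p[v-60:v+60,u-80:u+80,::-1],None,fx=5,fy=5,interpolation=2))
E
```

```text
t 24.25 p [ 0.4415 -0.2153  0.1035] yaw -2.65 F [ 0.9 -0.5 -5.1] w 0.282
[0.0885, -0.3057, -0.0063] [0.04, -0.27, -2.65] dist 0.318
```

View pics/s17.png

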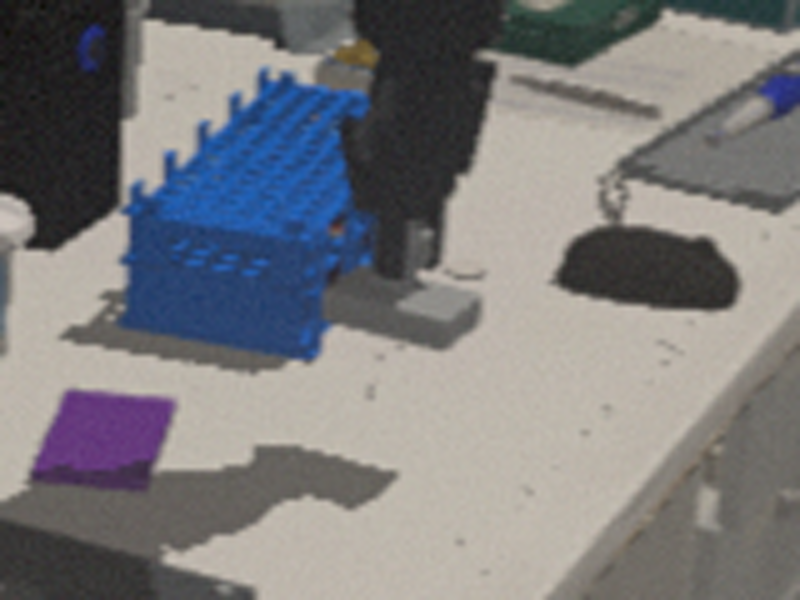

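>>> {"name": "move_arm", "arguments": {
  "series": [
    [0.01,-0.03,-0.004,0,0,0,0.9],
    [0.024,-0.075,-0.006,0,0,-0.5,0.9],
    [0.038,-0.12,-0.006,0,0,-1,0.9],
    [0.05,-0.165,-0.006,0,0,-1.5,0.9],
    [0.062,-0.205,-0.006,0,0,-2,0.9]
  ]
}}

```text
t: 24.8
eef_pos: [0.5114, -0.0107, 0.1074]
tool_rot: [[1.0, -0.01, 0.0], [-0.01, -1.0, -0.0], [0.0, 0.0, -1.0]]
wrist_force: [0.7, -0.8, -4.7]
gripper_width: 0.278
```

```bash
python3 go.py  .5445 .086 .1 0
```

```text
t 24.8 p [ 0.5114 -0.0107  0.1074] yaw -0.56 F [ 0.7 -0.8 -4.7] w 0.278
[0.0322, -0.097, 0.0074] [0.0, -0.02, -0.56] dist 0.103
```

>>> {"name": "move_arm", "arguments": {
  "series": [
    [0.013,-0.038,0,0,0,-0.3,0.9],
    [0.024,-0.072,0,0,0,-0.5,0.9],
    [0.0305,-0.09,0.002,0,0,-0.5,0.9],
    [0.0322,-0.097,0.008,0,0,-0.5,0.9],
    [0.0322,-0.097,0.015,0,0,-0.5,0.9]
  ]
}}

```text
t: 25.3
eef_pos: [0.5434, 0.0865, 0.0906]
tool_rot: [[1.0, 0.001, -0.002], [0.001, -1.0, -0.0], [-0.002, 0.0, -1.0]]
wrist_force: [-0.0, 0.1, -5.3]
gripper_width: 0.278
```

```bash
python3 go.py  .5445 .086 .0625 0
```

```text
t 25.3 p [0.5434 0.0865 0.0906] yaw 0.04 F [-0.   0.1 -5.3] w 0.278
[0.0011, 0.0005, 0.0281] [0.03, 0.13, 0.04] dist 0.028
```

>>> {"name": "move_arm", "arguments": {
  "series": [
    [0.001,0.0005,0.008,0,0.1,0,0.9],
    [0.001,0.0005,0.017,0,0.1,0,0.9],
    [0.001,0.0005,0.023,0,0.1,0,0.9],
    [0.001,0.0005,0.026,0,0.1,0,0.9],
    [0.001,0.0005,0.0265,0,0.1,0,0.9]
  ]
}}

```text
t: 25.8
eef_pos: [0.5441, 0.0854, 0.0636]
tool_rot: [[1.0, -0.0, -0.001], [-0.0, -1.0, -0.001], [-0.001, 0.001, -1.0]]
wrist_force: [0.5, 0.4, -4.2]
gripper_width: 0.279
```

```bash
python3 go.py  .5445 .086 .0606 0;python3 - <<'E'
from h import *
p,d=arm.capture("side");u,v=w2pix("side",[.544,.086,.04])[0].astype(int)
cv2.imwrite("pics/s18.png",cv2.resize(p[v-60:v+60,u-80:u+80,::-1],None,fx=5,fy=5,interpolation=2))
E
```

```text
t 25.8 p [0.5441 0.0854 0.0636] yaw -0.0 F [ 0.5  0.4 -4.2] w 0.279
[0.0004, -0.0006, 0.003] [0.04, 0.07, -0.0] dist 0.003
```

View pics/s18.png

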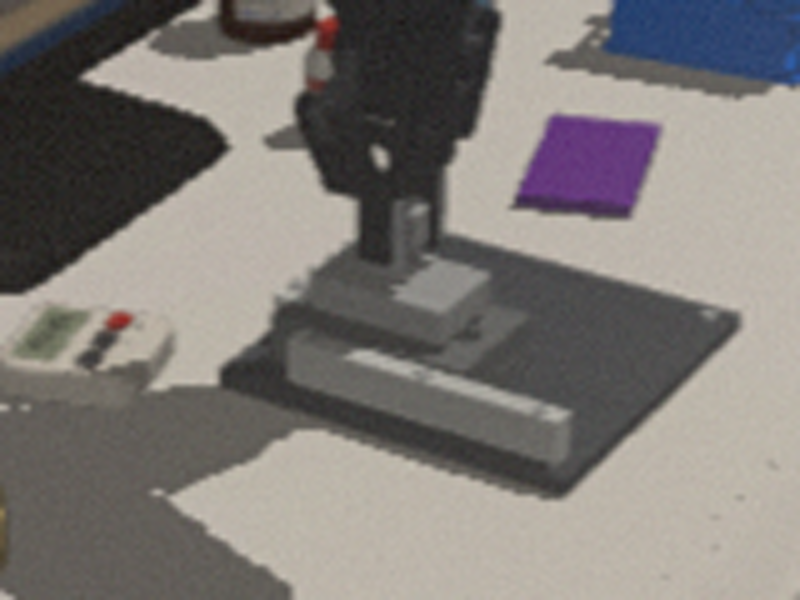

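>>> {"name": "move_arm", "arguments": {
  "series": [
    [0.0004,-0.0006,0.001,0,0,0,0.9],
    [0.0004,-0.0006,0.002,0,0,0,0.9],
    [0.0004,-0.0006,0.003,0,0,0,0.9],
    [0.0004,-0.0006,0.0035,0,0,0,0.9]
  ]
}}

```text
t: 26.25
eef_pos: [0.5449, 0.0863, 0.0608]
tool_rot: [[1.0, 0.0, -0.0], [0.0, -1.0, -0.0], [-0.0, 0.0, -1.0]]
wrist_force: [-1.7, 0.3, 1.7]
gripper_width: 0.284
```

>>> {"name": "move_arm", "arguments": {
  "series": [
    [0,0,0.0005,0,0,0,0.65],
    [0,0,0,0,0,0,0.45],
    [0,0,0,0,0,0,0.4],
    [0,0,-0.01,0,0,0,0.4],
    [0,0,-0.03,0,0,0,0.4]
  ]
}}

```text
t: 26.75
eef_pos: [0.544, 0.0862, 0.0906]
tool_rot: [[1.0, 0.0, -0.003], [0.0, -1.0, -0.001], [-0.003, 0.001, -1.0]]
wrist_force: [0.1, 0.2, 0.2]
gripper_width: 0.6
```

>>> {"name": "move_arm", "arguments": {
  "series": [
    [0,0,-0.03,0,0,0,0.4],
    [0,0,-0.07,0,0,0,0.4],
    [0,0.03,-0.1,0,0,0,0.4],
    [0,0.07,-0.11,0,0,0,0.4],
    [0,0.11,-0.11,0,0,0,0.4]
  ]
}}

```text
t: 27.25
eef_pos: [0.546, -0.0244, 0.2043]
tool_rot: [[1.0, 0.002, 0.004], [0.002, -1.0, -0.001], [0.003, 0.001, -1.0]]
wrist_force: [0.4, -0.3, -0.1]
gripper_width: 0.602
```

>>> {"name": "move_arm", "arguments": {
  "series": [
    [-0.01,0.045,0,0,0,0,0.4],
    [-0.02,0.09,0,0,0,0,0.4],
    [-0.03,0.13,0,0,0,0,0.4],
    [-0.04,0.17,0,0,0,0,0.4],
    [-0.04,0.19,0,0,0,0,0.4]
  ]
}}

```text
t: 27.75
eef_pos: [0.5044, -0.2191, 0.2054]
tool_rot: [[1.0, -0.004, 0.004], [-0.004, -1.0, -0.003], [0.004, 0.003, -1.0]]
wrist_force: [0.4, -0.1, -0.2]
gripper_width: 0.598
```

```bash
python3 go.py;python3 - <<'E'
from h import *
p,d=arm.capture("side");u,v=w2pix("side",[.544,.06,.03])[0].astype(int)
z=cv2.resize(p[v-50:v+50,u-50:u+50,::-1],(400,400),interpolation=2)
p,d=arm.capture("top");cv2.imwrite("pics/t19.png",p[:,:,::-1]);np.save("t19.npy",d)
p=p[:,:,::-1].copy()
cv2.imwrite("pics/c19.png",np.hstack([rect("top",p,(.53,.06),.1,.034),z]))
C=cloud("top",d)
m=(abs(C[...,2]-.052)<.005)&(abs(C[...,1]-.086)<.04)&(abs(C[...,0]-.544)<.055)
R=cv2.minAreaRect((C[m][:,:2]*1000).astype(np.float32));print("block",R,C[m][:,2].mean(),np.polyfit(C[m][:,0],C[m][:,2],1),np.polyfit(C[m][:,1],C[m][:,2],1))
m=(abs(C[...,2]-.0865)<.006)&(abs(C[...,1]-.086)<.04)&(abs(C[...,0]-.544)<.055);print("knob",C[m].mean(0))
E
```

```text
t 27.75 p [ 0.5044 -0.2191  0.2054] yaw -0.22 F [ 0.4 -0.1 -0.2] w 0.598
block ((543.9959716796875, 86.99755859375), (44.629173278808594, 68.48246002197266), 88.45486450195312) 0.05203416153035163 [0.0022 0.0508] [-0.0199  0.0537]
knob [0.5441 0.0867 0.0855]
```

View pics/c19.png

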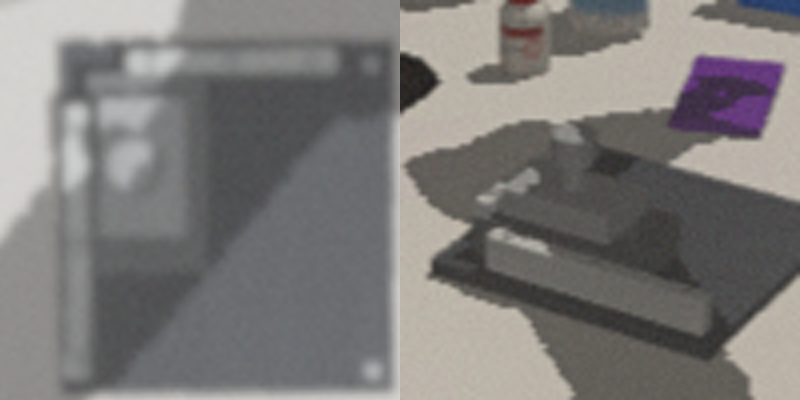

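View pics/t19.png

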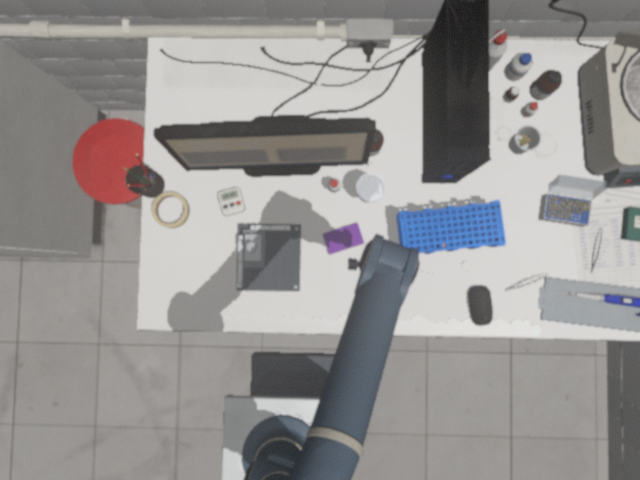

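>>> {"name": "move_arm", "arguments": {
  "series": [
    [-0.005,0.04,0,0,0,0,0.4],
    [-0.01,0.085,0,0,0,0,0.4],
    [-0.015,0.13,0,0,0,0,0.4],
    [-0.02,0.165,0,0,0,0,0.4],
    [-0.02,0.18,0,0,0,0,0.4]
  ]
}}

```text
t: 28.35
eef_pos: [0.4836, -0.4015, 0.2063]
tool_rot: [[1.0, -0.008, 0.005], [-0.008, -1.0, -0.004], [0.005, 0.004, -1.0]]
wrist_force: [-0.2, 0.6, -0.4]
gripper_width: 0.596
```

```bash
python3 go.py;python3 - <<'E'
from h import *
p,d=arm.capture("side");u,v=w2pix("side",[.544,.06,.03])[0].astype(int)
z=cv2.resize(p[v-40:v+40,u-40:u+40,::-1],(400,400),interpolation=2)
p,d=arm.capture("top");cv2.imwrite("pics/t20.png",p[:,:,::-1]);np.save("t20.npy",d)
p=p[:,:,::-1].copy()
cv2.imwrite("pics/c20.png",np.hstack([rect("top",p,(.53,.06),.1,.034),z]))
C=cloud("top",d);C0=cloud("top",np.load("t15.npy"))
for n,c in(("now",C),("before",C0)):
  m=(abs(c[...,2]-.034)<.004)&(c[...,1]>.04)&(c[...,1]<.112)&(c[...,0]>.47)&(c[...,0]<.59);k=c[m];print(n,k.min(0),k.max(0))
E
```

```text
t 28.35 p [ 0.4836 -0.4015  0.2063] yaw -0.48 F [-0.2  0.6 -0.4] w 0.596
now [0.4936 0.0564 0.0301] [0.5898 0.112  0.038 ]
before [0.4936 0.0566 0.03  ] [0.5896 0.1119 0.038 ]
```

View pics/c20.png

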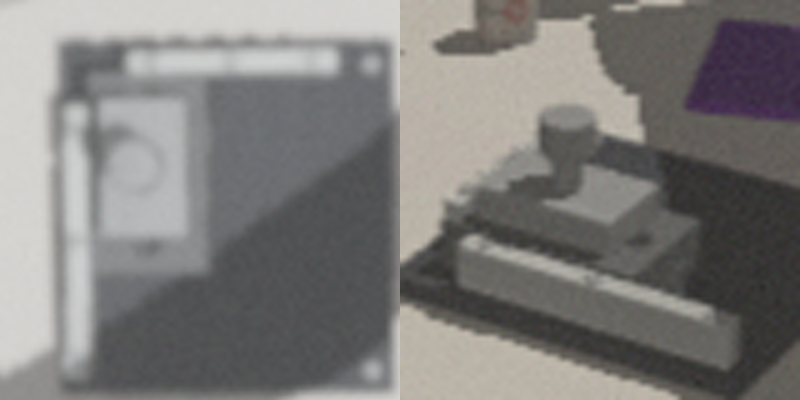

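```bash
python3 -c "
from rig import arm;print(arm.job_done())"
```

```text
the job is handed in; nothing more can be done
None
```

I built the stack in the order asked: the window plate on the plain plate, then the port plate on top. I pushed it against the end fence, then the side fence, then the end fence again. Then I set the weight by its knob on top, let go, moved the arm clear and handed the job in at about 28 s of the 72 s allowed.

**Last checks:**
- **Fences:** each push ended in a firm stop of 7 to 9 N. The two end-fence pushes stopped within 0.2 mm of each other. The pictures show no gap at either fence, and the stack's open end face looks flush.
- **Stack:** its top is at 34 mm, which matches three plates. It did not move when the weight went on.
- **Weight:** it lies flat, centred at about (0.544, 0.087). The middle of the stack is at about (0.544, 0.086). Its yaw reads 1 to 2° off the stack.
- **Bystanders:** the timer, tape roll, bottle, tub, mouse and purple plate look unmoved in the last overview I viewed, taken just before the arm's final retreat.

**What went wrong or disagreed:**
- On the first try at the port plate, the arm pressed down with a wrist reading of 60 N, probably a fingertip landing on the plate. I lifted off and checked that the plate had not moved; the second try went in cleanly. I cannot tell from the reading whether the 40 N limit on the gripper's body was touched.
- The camera and the arm's own contact reading put the middle of the stack 1 to 2 mm apart along x, so I aimed between them.

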